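# Hold the hidden bolt head while the clamp closes

## Robot

A 7-joint arm with a two-finger parallel gripper is mounted at the origin on the work surface. World frame = base frame: x ahead of the robot, y to its left, z up, the work surface at z = 0. Lengths are in m, angles in rad, forces in N, time in s.
With the tool pointing down it reaches from about 0.4 to 0.85 m from the base axis. Payload 4.5 kg.
Tool frame: the origin (TCP) lies on the centre line of the jaws, within the pads' length; the fingertips stand 14 mm ahead of it and the grasp point (between the pads) lies 5 mm behind it; y points along the fingers, z is the direction in which the jaws open and shut, and the axes are right-handed (so a half turn about y gives the same grasp; the last joint's range is limited). The gripper opens to 88 mm and grips with 3 to 60 N. Pads are 18 mm wide; open, the fingers measure 123 mm over their backs; the gripper's body (75 mm by 187 mm) begins 45 mm behind the grasp point.
Start: joints at [-1.198, 0.689, -0.195, 1.565, 0.157, 0.902, -0.215], TCP at [0.208, 0.59, 0.253] pointing down, gripper open.
Joint ranges: [-3.01, 3.01], [-0.46, 2.08], [-1.47, 1.51], [0.13, 2.56], [-1, 4.14], [0.04, 2.09], [-2.66, 2.66]. Speed limits (rad/s): [2.57, 2.57, 3.14, 3.14, 3.14, 3.14, 3.14].

## Interface

Orientations are given as a unit quaternion [x, y, z, w].
In Python, from plant import get_state, imaging, job gives the robot as it stands.
- The arm moves only by the tool send_rows, never from a script. Its argument "motion" is a list that holds one entry, the list of rows, each a list of 7 numbers: the turn, a rotation vector about the tool's x, y, z scaled (see below), then the shift along the tool's x, y, z scaled (see below), then the gripper's target within -1 to 1 (shut at 1, half-way at 0, fully open at -1). In form: [[[rx, ry, rz, tx, ty, tz, gripper], ...]]. A call has exactly 5 rows; each row shifts and turns the commanded pose from where the row before left it, along the tool's axes as they then stand; what a row does not reach is not made up. The controller multiplies each number of a shift by 0.02 m and each number of a turn by 0.08 rad. A row lasts 1/12 s, in which the tool goes at most 41.7 mm and 7.16 degrees, less where a joint would pass 70% of its speed; a pose out of reach is approached as far as the arm can. A call with a number of a shift or a turn outside -1 to 1 is refused whole. A call with a gripper value outside its range is refused whole. The fingers move at their own pace and stop on an object; "force" is the grip in N (left out, the last holds). Time passes only in rows, so rows that do not move let the fingers close, or fill a call up. It gives the time, the measured TCP pose, the force and the opening at its end, in the units of the state.
- get_state(): the state, without advancing time (a new reading comes with each control period).
- imaging.snapshot(name): name is "side" or "top"; returns a dict with "img" (400x640x3 uint8, red, green, blue), "camera_matrix" (3x3 intrinsics, pixels), "R" (3x3) and "t" (3): a world point X has camera coordinates R X + t. Camera axes: x right, y down, z forward; pixel columns grow to the right and rows downward; lengths in m; the calibration is good to about 2 mm. A picture is of the moment at which its call begins. There is no depth.
- job.finish_job(): hands the job in, once; it reports no verdict.
The state is a dict: "clock": time; "q": joint angles; "qd": joint speeds; "joint_torque": joint torques, N m; "tool_pos": TCP position; "eef_rot": TCP orientation; "contact_force": force on the tool from outside, world axes, zero at the start; "moment": the same for the moment, N m; "opening": opening from 0.0 (shut) to 1.0 (fully open).
Only numpy, scipy, OpenCV 4.12 (cv2) and the standard library are available. Lean on these libraries where they do the work, as an engineer would, in place of code of your own. Each camera call takes 0.05 s, during which the arm holds its last target.

## Task

Saddle the loose bar from the wooden rest on top of the two bars in the clamp's cradle, between the stop and the screw, and let go of it; then reach from above into the narrow pocket behind the bracket, grip the spinning bolt head and hold it from turning, so that the running nut drives the screw and pushes the bar against the stop. Finish while still gripping the bolt head, with the bar clamped; leave the other things on the bench where they are.

Things in the scene. Friction and masses are not known exactly. Their poses are not given: they have to be found in the camera images.
- clamp: grey end clamp for round bars, fixed to the bench, 165 mm wide (y), base plate 12 mm thick. Origin on the table under the middle of the cradle, z up, x along the bars towards the screw. Cradle: two cheeks, x -55 to 55, outer faces at y = -48 and 48, up to z = 38 mm. Stop: upright plate at the -x end, face at x = -80, up to z = 90 mm. Other offsets are in this frame, in mm.
- saddle (a point): where the centre of the third bar should be put, over the groove between the two bars in the cradle and in line with the screw: clamp (0, 0, 66.5); its x axis is the bars' direction. There the bar has 5 mm free to the stop and 11 mm to the screw's nose.
- nose (a point): tip of the clamp's screw, 14 mm diameter, level, pointing to clamp -x; at clamp (86, 0, 66.5) at the start. It advances, at about 4 mm/s, only while the bolt head is held from turning; ends at about x = 70, having pushed the third bar against the stop.
- screw: the same screw as a body; origin where the bolt head's centre is at the start, moves with the screw along clamp -x
- pocket (a point): middle of the top opening of the narrow pocket behind the bracket, clamp (195, 0, 95). The pocket is open only above: 58 wide in x (166 to 224), 150 in y, floor at z = 12. Its four upright plates end at z = 95; the one towards the cradle (x = 158 to 166) is the bracket. The bolt head is in its middle.
- runner (a point): top of the nut runner's motor, clamp (125, -56, 67): a level aluminium cylinder, 44 mm diameter, x = 90 to 160. Beside it, on the screw's axis, the nut with its dark gear wheel (50 mm diameter) and a bearing block, up to z = 92.
- bolt: hexagon bolt head, steel, 24 mm across flats, 16 thick; origin at its centre, clamp (195, 0, 66.5). Level axis = its own x = clamp x. The runner is on: bolt and nut spin together at about 1.6 rad/s with 0.15 N m. Pinched from above on two flats (closing along clamp y, 20 N or more) it lines up with the fingers and stops; the nut runs on, the screw advances for about 5 s; a second later the runner has stalled.
- bar_c_mid (a point): centre of the third, loose bar: solid aluminium round bar, 40 mm diameter, 150 mm long, about 0.5 kg, along its own x axis. At the start it lies on the wooden rest, centre 42 mm above the table; the rest's V blocks hold it near its ends, its middle 100 mm is free at the sides and below, down to 10 mm above the table.
- bar_c: the same third bar; this origin is on its surface (underside at the start), 20 mm off the axis; x axis along the bar
- bar_a_mid (a point): centre of the bar in the cradle at clamp y = 20, z = 32: solid aluminium round bar, 40 mm diameter, 150 mm long, about 0.5 kg, along its own x axis
- bar_a: the same bar; origin 20 mm off its axis, on the underside at the start
- bar_b_mid (a point): centre of the bar in the cradle at clamp y = -20, z = 32: solid aluminium round bar, 40 mm diameter, 150 mm long, about 0.5 kg, along its own x axis
- bar_b: the same bar; origin 20 mm off its axis, on the underside at the start
- rest: wooden rest, 150 x 90 mm, 40 mm high, fixed; origin under its centre, x axis along the bar lying on it
- oil: bystander: small white oil bottle, 40 mm diameter, 110 mm high, origin under its centre
- can: bystander: steel spray can, 60 mm diameter, 140 mm high, origin under its centre
- spanner: bystander: steel spanner, 160 mm long, lying flat along its x axis
- cog: bystander: dark flat steel cog, 72 mm across, 8 mm high, origin under its centre
- collar: bystander: plain steel spacer disc, 42 mm diameter, 30 mm high, origin under its centre
- tin: bystander: closed steel tin, 70 mm diameter, 50 mm high, origin under its centre
- pedal: bystander: black bicycle pedal, 90 x 60 x 26 mm, axle stub to its +y, origin under its centre
Mind the look-alikes: they are no part of the job. What is shaped like the bar_c but red is not meant. Leave any red look-alike of the bar_b alone.

How it is judged:
By the outcome, as a careful person would: the job done as asked, in the order asked, and still so for the second after the job is handed in, while the arm keeps its last pose, push and grip.
It also fails if it takes over 56 s, if anything falls off the work surface, if the arm or the gripper's body presses on something with over 40 N, if the wrist force passes 120 N, or if a joint passes its speed limit or range.

## Working session

There is one attempt and no reset: what is moved stays moved. The work goes in short steps, Python scripts to look and compute and a tool call to move; the robot and the scene stay as the last step left them, time stands still between calls to the robot, and variables do not carry over. Pictures are saved under pics/ and viewed, and the job is handed in when it is done.

Besides the shell and the picture viewer there is one more tool, called after "Request:" by a JSON object that holds its "name" and its "arguments". send_rows: Moves the arm, as the interface text tells. Its arguments: {"type":"object","properties":{"motion":{"type":"array"},"force":{"type":"number"}},"required":["motion"]}

```bash
mkdir -p pics; ls
python3 - <<'E'
from plant import get_state, imaging
import cv2,pickle
s=get_state();print(s)
for n in("side","top"):
    d=imaging.snapshot(n);pickle.dump(d,open(f"pics/{n}0.pkl","wb"))
    cv2.imwrite(f"pics/{n}0.png",d["img"][:,:,::-1]);print(n,d["camera_matrix"],d["R"],d["t"])
E
```

```text
pics
{'clock': 0.0, 'q': array([-1.19813232,  0.68995052, -0.1944925 ,  1.566308  ,  0.15729646,
        0.90250622, -0.21509718]), 'qd': array([0.00093579, 0.00105073, 0.00058387, 0.00189137, 0.00056548,
       0.00066991, 0.00205828]), 'joint_torque': array([-2.96724447e-04, -5.27573526e+01, -1.26654200e+00, -1.53425539e+01,
       -5.25354152e-02,  6.86949308e-03,  1.72682949e-04]), 'tool_pos': array([0.20761934, 0.58888307, 0.25193995]), 'eef_rot': array([ 0.69761282, -0.11926771,  0.11915582, -0.69635727]), 'contact_force': array([ 0.14802875, -0.56771539,  0.52611914]), 'moment': array([-0.00388363,  0.03279659,  0.04500123]), 'opening': 1.001835996448857}
side [[396.37699811   0.         312.64895629]
 [  0.         396.37699811 201.70692648]
 [  0.           0.           1.        ]] [[-0.99374757 -0.11035275 -0.01697156]
 [-0.04524947  0.53702817 -0.84234983]
 [ 0.10206982 -0.83631514 -0.53866384]] [0.52003744 0.11436594 1.29475729]
top [[438.9924013    0.         325.10342543]
 [  0.         438.9924013  197.3670599 ]
 [  0.           0.           1.        ]] [[ 6.32722693e-03 -9.99979802e-01  6.01498442e-04]
 [-9.88484729e-01 -6.34543444e-03 -1.51187552e-01]
 [ 1.51188315e-01  3.62025923e-04 -9.88504913e-01]] [-0.01073448  0.54007537  1.27578733]
```

View pics/side0.png

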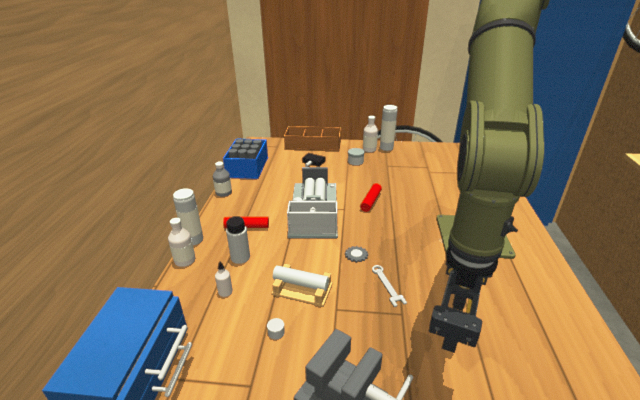

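View pics/top0.png

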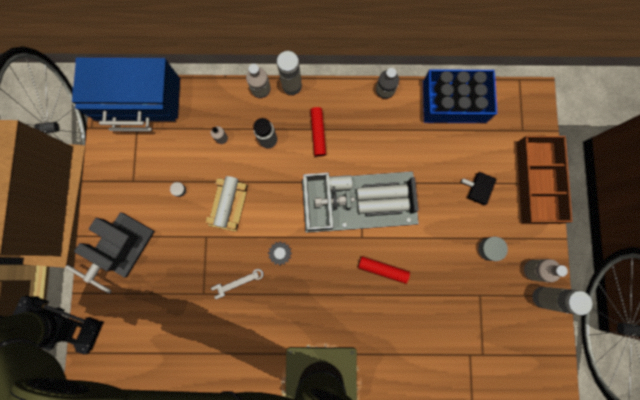

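Side view: the aluminium bar lies on the wooden rest at (301,279), the clamp is at (313,210), and there are red bars at (246,222) and (371,197). Top view: rest bar at (227,202), cradle bars at (385,193) and (385,207), and red look-alikes at (318,132) and (384,270). I choose the grey bar on the rest and will check it in a close crop.

Run:
```python
import cv2,pickle
import numpy as np
t=cv2.imread("pics/top0.png");s=cv2.imread("pics/side0.png")
a=cv2.resize(t[155:250,190:440],None,fx=3.2,fy=3.2,interpolation=cv2.INTER_CUBIC)
cv2.imwrite("pics/c_top.png",a)
cv2.imwrite("pics/c_side.png",cv2.resize(s[150:310,230:390],None,fx=3.7,fy=3.7,interpolation=cv2.INTER_CUBIC))
```

```text
(no output)
```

View pics/c_top.png

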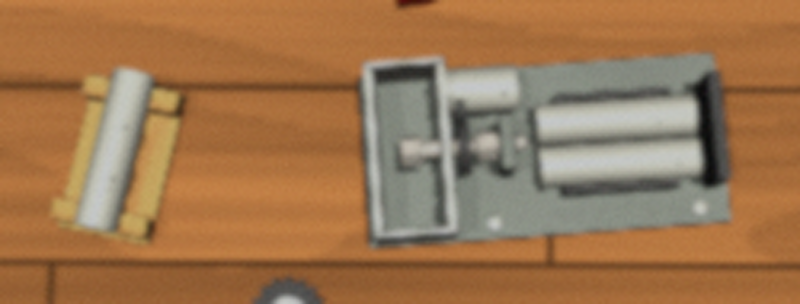

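View pics/c_side.png

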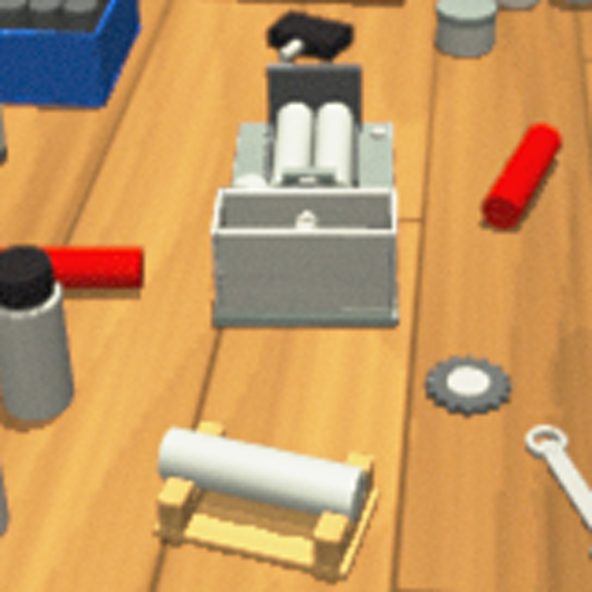

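The crops confirm it: the grey bar lies free on the wooden rest at top (227,202). The pocket is at the left end of the clamp (top ~(319,202)), with the bolt head at about (319,202) inside it. Next I enlarge both views to get precise corners.

Run:
```python
import cv2
t=cv2.imread("pics/top0.png");s=cv2.imread("pics/side0.png")
def g(im,r0,r1,c0,c1,f,n):
    a=cv2.resize(im[r0:r1,c0:c1],None,fx=f,fy=f,interpolation=cv2.INTER_CUBIC)
    for k in range(c0,c1,10): 
        cv2.line(a,(int((k-c0+.5)*f),0),(int((k-c0+.5)*f),6),(0,0,255),1);cv2.putText(a,str(k),(int((k-c0)*f),18),0,.4,(0,0,255))
    for k in range(r0,r1,10):
        cv2.line(a,(0,int((k-r0+.5)*f)),(6,int((k-r0+.5)*f)),(0,0,255),1);cv2.putText(a,str(k),(8,int((k-r0+.5)*f)+4),0,.4,(0,0,255))
    cv2.imwrite(n,a)
g(t,165,238,296,424,6,"pics/d_top.png")
g(s,160,245,280,350,7,"pics/d_side.png")
```

```text
(no output)
```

View pics/d_top.png

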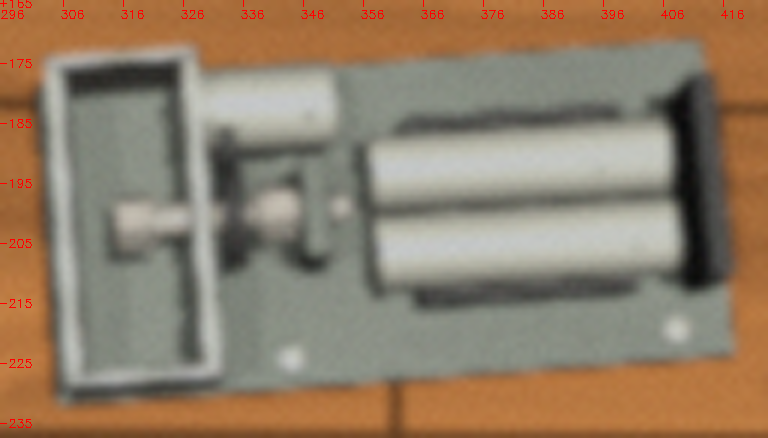

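View pics/d_side.png

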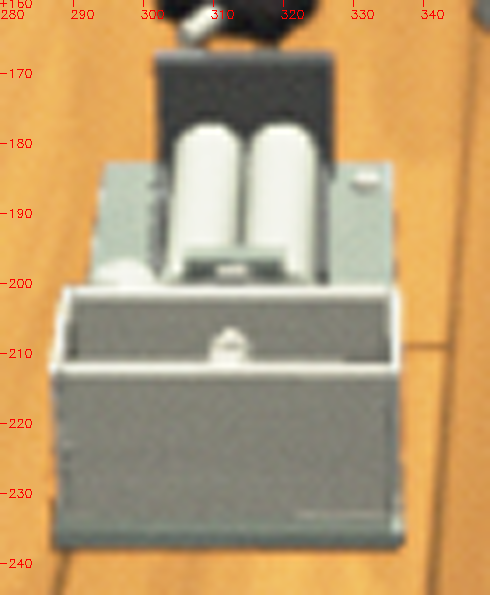

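```bash
cat > h.py <<'E'
import numpy as np,pickle
D={n:pickle.load(open(f"pics/{n}0.pkl","rb")) for n in("side","top")}
def proj(n,X):
    d=D[n];c=np.asarray(X)@d["R"].T+d["t"];p=c@d["camera_matrix"].T;return p[...,:2]/p[...,2:]
def ray(n,px,z):
    d=D[n];C=-d["R"].T@d["t"];v=d["R"].T@np.linalg.inv(d["camera_matrix"])@np.array([px[0],px[1],1.]);return C+v*(z-C[2])/v[2]
E
python3 - <<'E'
from h import *
from scipy.optimize import least_squares
import cv2
T=lambda x,y:(296+x/6-.5,165+y/6-.5)
S=lambda x,y:(280+x/7-.5,160+y/7-.5)
obs=[("top",(232,-82.5,95),T(45,58)),("top",(158,-82.5,95),T(196,47)),("top",(158,82.5,95),T(220,376)),("top",(232,82.5,95),T(66,388)),
("side",(232,-82.5,95),S(51,373)),("side",(232,82.5,95),S(401,373)),("side",(158,-82.5,95),S(63,288)),("side",(158,82.5,95),S(399,288)),
("top",(75,0,32),T(382,213)),("top",(-75,0,38),T(676,197)),
("side",(-80,-48,90),S(157,53)),("side",(-80,48,90),S(332,53))]
def W(p,l):
    l=np.array(l)/1000;c,s=np.cos(p[2]),np.sin(p[2]);return np.array([p[0]+c*l[0]-s*l[1],p[1]+s*l[0]+c*l[1],l[2]])
f=lambda p,o:np.concatenate([proj(n,W(p,l))-q for n,l,q in o])
for sel in (obs,[o for o in obs if o[0]=="top"],[o for o in obs if o[0]=="side"]):
    r=least_squares(lambda p:f(p,sel),[.5,-.1,1.57],loss="soft_l1");print(r.x);
    if sel is obs: print(f(r.x,obs).reshape(-1,2).round(2));p=r.x
print("saddle",W(p,(0,0,66.5)),"bolt",W(p,(195,0,66.5)))
print("bolt top px",proj("top",W(p,(195,0,78))),"side",proj("side",W(p,(203,0,66.5))))
# bar c
for n,(r0,r1,c0,c1) in {"top":(165,240,195,255),"side":(255,310,262,340)}.items():
    im=D[n]["img"][r0:r1,c0:c1];h=cv2.cvtColor(im,cv2.COLOR_RGB2HSV)
    m=((h[...,1]<45)&(h[...,2]>110)).astype(np.uint8)
    k,l,st,ce=cv2.connectedComponentsWithStats(m);i=1+st[1:,4].argmax()
    pts=np.argwhere(l==i)[:,::-1].astype(np.float32)+[c0,r0]
    rc=cv2.minAreaRect(pts.astype(np.float32));b=cv2.boxPoints(rc);print(n,st[i],rc,b.tolist())
    print([ray(n,q,.042).round(4) for q in b],"c",ray(n,rc[0],.05))
E
```

```text
[ 0.53776487 -0.1819596   1.64675791]
[[ 0.55 -0.98]
 [ 0.84 -0.89]
 [ 0.95  0.96]
 [ 0.66  0.77]
 [-1.34  0.56]
 [ 0.71  0.85]
 [-1.    0.19]
 [ 0.6   0.4 ]
 [-0.98  0.67]
 [-0.12 -0.38]
 [ 0.04  1.62]
 [ 0.05  1.65]]
[ 0.53765682 -0.18077004  1.64431108]
[ 0.53821537 -0.18701176  1.65057999]
saddle [ 0.53776487 -0.1819596   0.0665    ] bolt [0.5229666  0.01247808 0.0665    ]
bolt top px [318.28143313 201.23528318] side [311.90161465 215.69273981]
top [ 19  12  23  50 578] ((225.33934020996094, 201.47683715820312), (11.723515510559082, 50.228275299072266), 14.534454345703125) [[213.3624725341797, 224.316162109375], [225.96788024902344, 175.69534301757812], [237.3162078857422, 178.63751220703125], [224.71080017089844, 227.25833129882812]]
[array([0.4569, 0.324 , 0.042 ]), array([0.6043, 0.2925, 0.042 ]), array([0.5955, 0.2579, 0.042 ]), array([0.4484, 0.2899, 0.042 ])] c [0.52449519 0.2893641  0.05      ]
side [ 11  11  55  25 751] ((300.32940673828125, 277.51763916015625), (55.75113296508789, 14.100480079650879), 12.528807640075684) [[271.5882263183594, 278.3529357910156], [274.6470642089844, 264.5882263183594], [329.0705871582031, 276.6823425292969], [326.0117492675781, 290.4470520019531]]
[array([0.6031, 0.2951, 0.042 ]), array([0.6055, 0.239 , 0.042 ]), array([0.4468, 0.274 , 0.042 ]), array([0.4509, 0.3266, 0.042 ])] c [0.52359193 0.29290346 0.05      ]
```

Run:
```python
from h import *
from scipy.optimize import least_squares
import cv2
T=lambda x,y:(296+x/6-.5,165+y/6-.5)
S=lambda x,y:(280+x/7-.5,160+y/7-.5)
O=79.5
obs=[("top",(232,-O,95),T(45,58)),("top",(158,-O,95),T(196,47)),("top",(158,O,95),T(220,376)),("top",(232,O,95),T(66,388)),
("side",(232,-O,95),S(51,373)),("side",(232,O,95),S(401,373)),("side",(158,-O,95),S(63,288)),("side",(158,O,95),S(399,288)),
("top",(75,0,32),T(382,213)),("top",(-75,0,38),T(676,197)),
("side",(-92,-48,90),S(157,53)),("side",(-92,48,90),S(332,53))]
def W(p,l):
    l=np.array(l)/1000;c,s=np.cos(p[2]),np.sin(p[2]);return np.array([p[0]+c*l[0]-s*l[1],p[1]+s*l[0]+c*l[1],l[2]])
f=lambda p,o:np.concatenate([proj(n,W(p,l))-q for n,l,q in o])
for sel in (obs,[o for o in obs if o[0]=="top"],[o for o in obs if o[0]=="side"]):
    r=least_squares(lambda p:f(p,sel),[.5,-.1,1.57],loss="soft_l1");print(r.x);
    if sel is obs: print(f(r.x,obs).reshape(-1,2).round(2));p=r.x
print("saddle",W(p,(0,0,66.5)),"bolt",W(p,(195,0,66.5)))
for n,(r0,r1,c0,c1) in {"top":(165,240,195,255),"side":(255,310,262,340)}.items():
    im=D[n]["img"][r0:r1,c0:c1];h=cv2.cvtColor(im,cv2.COLOR_RGB2HSV)
    for th in(70,90):
        m=((h[...,1]<th)&(h[...,2]>70)).astype(np.uint8)
        k,l,st,ce=cv2.connectedComponentsWithStats(m);i=1+st[1:,4].argmax()
        pts=np.argwhere(l==i)[:,::-1].astype(np.float32)+[c0,r0]
        rc=cv2.minAreaRect(pts.astype(np.float32));print(n,th,st[i],rc)
# predicted silhouette of bar at guess
def bar(c,yaw):
    u=np.array([np.cos(yaw),np.sin(yaw),0]);v=np.array([-u[1],u[0],0]);z=np.array([0,0,1.])
    a=np.linspace(0,2*np.pi,60)
    return np.array([c+s*.075*u+.02*(np.cos(t)*v+np.sin(t)*z) for s in(-1,1) for t in a])
for n in D:
    q=proj(n,bar(np.array([.5265,.290,.042]),np.deg2rad(-13))).astype(np.float32);print(n,cv2.minAreaRect(q))
vis=cv2.cvtColor(D["top"]["img"],cv2.COLOR_RGB2BGR)[165:240,195:255]
vs=cv2.cvtColor(D["side"]["img"],cv2.COLOR_RGB2BGR)[250:310,262:340]
cv2.imwrite("pics/e1.png",cv2.resize(vis,None,fx=7,fy=7,interpolation=cv2.INTER_CUBIC))
cv2.imwrite("pics/e2.png",cv2.resize(vs,None,fx=7,fy=7,interpolation=cv2.INTER_CUBIC))
```

```text
[ 0.53776949 -0.18156184  1.64852188]
[[ 0.44  0.17]
 [ 0.73  0.22]
 [ 0.79 -0.  ]
 [ 0.51 -0.15]
 [-0.29  0.66]
 [-0.12  0.89]
 [-0.04  0.28]
 [-0.24  0.44]
 [-1.11  0.71]
 [-0.25 -0.42]
 [ 0.16  0.22]
 [ 0.01  0.23]]
[ 0.53756318 -0.18076325  1.64559827]
[ 0.53817894 -0.18458795  1.65190493]
saddle [ 0.53776949 -0.18156184  0.0665    ] bolt [0.52262827 0.01284944 0.0665    ]
top 70 [ 19  12  24  50 642] ((225.36390686035156, 201.46487426757812), (12.80624771118164, 51.19375991821289), 14.470293045043945)
top 90 [ 18  11  25  52 692] ((225.38238525390625, 201.47061157226562), (13.581995010375977, 51.66008758544922), 14.03624439239502)
side 70 [ 11  11  56  25 793] ((300.1479797363281, 277.6191101074219), (56.29385757446289, 14.827589988708496), 12.26477336883545)
side 90 [ 11  11  56  25 808] ((300.258544921875, 277.6268310546875), (56.50300979614258, 15.086094856262207), 12.094757080078125)
side ((299.6245422363281, 278.7704162597656), (56.793819427490234, 15.22020435333252), 13.630607604980469)
top ((225.71307373046875, 201.0446014404297), (13.777508735656738, 51.238582611083984), 15.223386764526367)
```

View pics/e1.png

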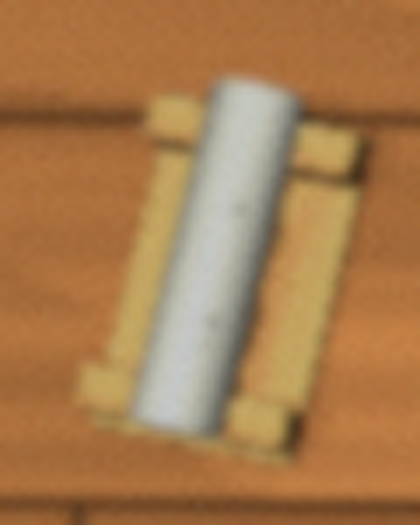

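View pics/e2.png

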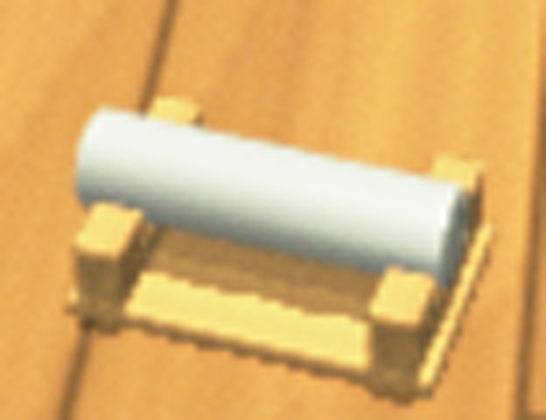

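```bash
cat >> h.py <<'E'
from scipy.spatial.transform import Rotation as Ro
def plan(target,yaw_open,pos=None,quat=None,verb=True):
    """yaw_open: world heading of tool z (jaw direction), tool y down. returns shift in tool axes (units 20mm), turn in tool axes (units .08)"""
    from plant import get_state
    s=get_state();R=Ro.from_quat(s["eef_rot"] if quat is None else quat).as_matrix();p=s["tool_pos"] if pos is None else np.array(pos)
    z=np.array([np.cos(yaw_open),np.sin(yaw_open),0]);y=np.array([0,0,-1.]);x=np.cross(y,z)
    Rt=np.stack([x,y,z],1);rv=Ro.from_matrix(R.T@Rt).as_rotvec()
    sh=R.T@(np.array(target)-p)
    sh2=Rt.T@(np.array(target)-p)
    print("t",s["clock"].__round__(2),"pos",s["tool_pos"].round(4),"open",round(float(s["opening"]),3),"F",s["contact_force"].round(1),"q",s["q"].round(2))
    print("turn units",(rv/.08).round(2),"shift units (now axes)",(sh/.02).round(2),"(target axes)",(sh2/.02).round(2))
E
python3 - <<'E'
from h import *
from plant import get_state
R=Ro.from_quat(get_state()["eef_rot"]).as_matrix();print(R.round(3),np.degrees(np.arctan2(R[1,2],R[0,2])))
for a in(78,-102): plan((.526,.290,.16),np.deg2rad(a))
E
```

```text
[[ 0.943 -0.     0.332]
 [-0.332 -0.002  0.943]
 [ 0.    -1.    -0.002]] 70.58883897480256
t 0.1 pos [0.2076 0.5889 0.252 ] open 0.998 F [ 0.8 -0.7 -0.5] q [-1.2   0.69 -0.19  1.57  0.16  0.9  -0.22]
turn units [ 0.02 -1.62  0.  ] shift units (now axes) [19.98  4.62 -8.8 ] (target axes) [ 18.68   4.6  -11.31]
t 0.1 pos [0.2076 0.5889 0.252 ] open 0.998 F [ 0.8 -0.7 -0.5] q [-1.2   0.69 -0.19  1.57  0.16  0.9  -0.22]
turn units [-0.000e+00  3.765e+01  3.000e-02] shift units (now axes) [19.98  4.62 -8.8 ] (target axes) [-18.68   4.6   11.31]
```

Run:
```python
from h import *
for n,p,z in [("collar",(178,189),.03),("oil",(218,133),.1),("spray?",(264,132),.12),("vise",(120,245),.1),("vise edge",(152,240),.1),("cog",(280,254),.01)]: print(n,ray("top",p,z).round(3))
```

```text
collar [0.565 0.439 0.03 ]
oil [0.72  0.308 0.1  ]
spray? [0.718 0.17  0.12 ]
vise [0.392 0.569 0.1  ]
vise edge [0.406 0.48  0.1  ]
cog [0.371 0.127 0.01 ]
```

Request:
{"name": "send_rows", "arguments": {"motion": [[[0,-0.4,0,0.9,0,-0.4,-1],[0,-0.4,0,0.9,0,-0.4,-1],[0,-0.4,0,0.9,0,-0.4,-1],[0,-0.4,0,0.9,0,-0.4,-1],[0,0,0,0.9,0,-0.4,-1]]]}}

```text
clock: 0.52
tool_pos: [0.2839, 0.5256, 0.2523]
eef_rot: [0.704, -0.074, 0.074, -0.703]
contact_force: [0.1, -0.8, -0.6]
opening: 1.001
```

Request:
{"name": "send_rows", "arguments": {"motion": [[[0,0,0,1,0,-0.6,-1],[0,0,0,1,0,-0.6,-1],[0,0,0,1,0,-0.6,-1],[0,0,0,1,0,-0.6,-1],[0,0,0,1,0,-0.6,-1]]]}}

```text
clock: 0.93
tool_pos: [0.3692, 0.4459, 0.2524]
eef_rot: [0.703, -0.074, 0.074, -0.703]
contact_force: [0.3, -0.3, 0.1]
opening: 0.999
```

Run:
```python
from h import *
plan((.526,.290,.14),np.deg2rad(78))
```

```text
t 0.93 pos [0.3692 0.4459 0.2524] open 0.999 F [ 0.3 -0.3  0.1] q [-0.81  0.63 -0.26  1.71  0.21  0.83  0.2 ]
turn units [ 0.01 -0.02 -0.  ] shift units (now axes) [ 9.3   5.62 -5.98] (target axes) [ 9.29  5.62 -6.  ]
```

Request:
{"name": "send_rows", "arguments": {"motion": [[[0,0,0,0.9,0,-0.6,-1],[0,0,0,0.9,0,-0.6,-1],[0,0,0,0.9,0,-0.6,-1],[0,0,0,0.9,0,-0.6,-1],[0,0,0,0.9,0.3,-0.6,-1]]]}}

```text
clock: 1.35
tool_pos: [0.445, 0.369, 0.2472]
eef_rot: [-0.703, 0.074, -0.075, 0.704]
contact_force: [-0.4, -0.2, 0.3]
opening: 1.004
```

Request:
{"name": "send_rows", "arguments": {"motion": [[[0,0,0,0.8,0.9,-0.5,-1],[0,0,0,0.8,1,-0.5,-1],[0,0,0,0.8,1,-0.5,-1],[0,0,0,0.6,1,-0.4,-1],[0,0,0,0,0,0,-1]]]}}

```text
clock: 1.77
tool_pos: [0.4955, 0.3144, 0.1648]
eef_rot: [0.706, -0.077, 0.075, -0.7]
contact_force: [0.3, -0.3, -0.3]
opening: 1.001
```

Request:
{"name": "send_rows", "arguments": {"motion": [[[0,0,0,0,0,0,-1],[0,0,0,0,0,0,-1],[0,0,0,0,0,0,-1],[0,0,0,0,0,0,-1],[0,0,0,0,0,0,-1]]]}}

```text
clock: 2.18
tool_pos: [0.4945, 0.3211, 0.1698]
eef_rot: [-0.703, 0.074, -0.074, 0.704]
contact_force: [-0.4, 0.7, -0.0]
opening: 0.998
```

Run:
```python
from h import *
plan((.5255,.2895,.045),np.deg2rad(78.2))
from plant import imaging
import cv2
a=imaging.snapshot("side")["img"][180:330,220:380];cv2.imwrite("pics/s1.png",cv2.resize(a,None,fx=3.7,fy=3.7,interpolation=cv2.INTER_CUBIC)[:,:,::-1])
```

```text
t 2.18 pos [0.4945 0.3211 0.1698] open 0.998 F [-0.4  0.7 -0. ] q [-0.51  0.76 -0.24  1.75  0.27  0.67  0.45]
turn units [-0.02 -0.04  0.01] shift units (now axes) [ 1.84  6.24 -1.23] (target axes) [ 1.84  6.24 -1.23]
```

View pics/s1.png

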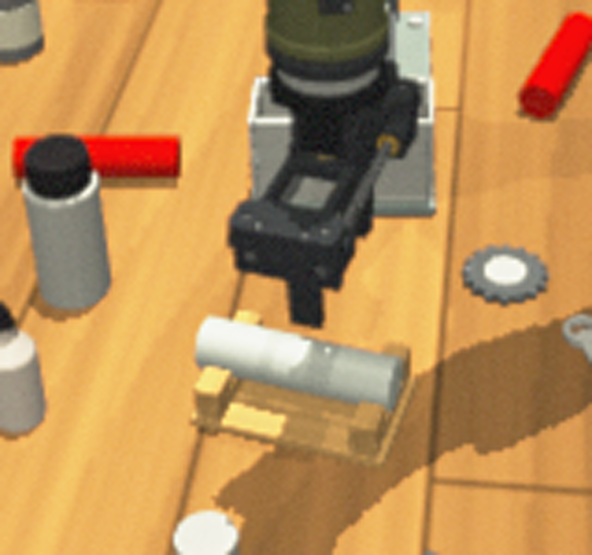

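The open fingers are behind and above the bar: fingertip at crop (305,320), bar at (300,360). I align over it, then descend.

Request:
{"name": "send_rows", "arguments": {"motion": [[[0,0,0,0.6,0.4,-0.4,-1],[0,0,0,0.6,0.6,-0.4,-1],[0,0,0,0.6,0.6,-0.4,-1],[0,0,0,0,0.6,0,-1],[0,0,0,0,0,0,-1]]]}}

```text
clock: 2.65
tool_pos: [0.5246, 0.2855, 0.1212]
eef_rot: [0.705, -0.077, 0.074, -0.701]
contact_force: [-0.6, -0.1, 0.2]
opening: 1.001
```

Request:
{"name": "send_rows", "arguments": {"motion": [[[0,0,0,0,0.6,0,-1],[0,0,0,0,0.6,0,-1],[0,0,0,0,0.6,0,-1],[0,0,0,0,0,0,-1],[0,0,0,0,0,0,-1]]]}}

```text
clock: 3.07
tool_pos: [0.5241, 0.289, 0.0877]
eef_rot: [0.704, -0.075, 0.073, -0.703]
contact_force: [0.5, 0.3, 0.8]
opening: 0.998
```

Run:
```python
from h import *
plan((.5255,.2895,.045),np.deg2rad(78.2))
from plant import imaging
import cv2
for n,(r0,r1,c0,c1) in {"side":(200,330,230,370),"top":(150,250,160,280)}.items():
    a=imaging.snapshot(n)["img"][r0:r1,c0:c1];cv2.imwrite(f"pics/{n}2.png",cv2.resize(a,None,fx=4,fy=4,interpolation=cv2.INTER_CUBIC)[:,:,::-1])
```

```text
t 3.07 pos [0.5241 0.289  0.0877] open 0.998 F [0.5 0.3 0.8] q [-0.46  0.89 -0.21  1.76  0.32  0.53  0.48]
turn units [ 0.01 -0.05 -0.02] shift units (now axes) [0.07 2.14 0.04] (target axes) [0.07 2.14 0.04]
```

View pics/side2.png

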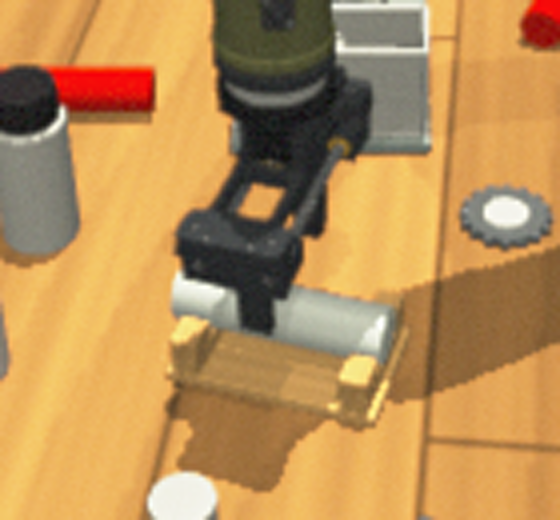

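View pics/top2.png

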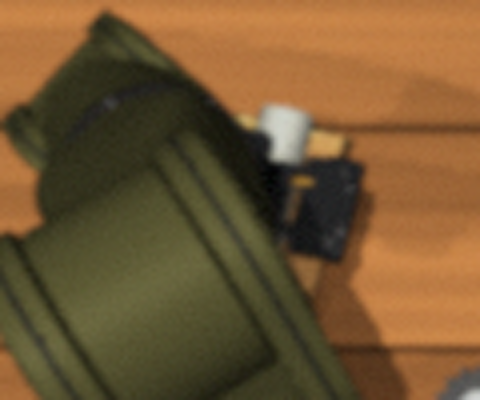

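Side: the near finger at crop (258,315) straddles the bar's middle. Descending and gripping.

Request:
{"name": "send_rows", "arguments": {"motion": [[[0,0,0,0,0.5,0,-1],[0,0,0,0,0.5,0,-1],[0,0,0,0,0.5,0,-1],[0,0,0,0,0.4,0,-1],[0,0,0,0,0.2,0,-1]]]}}

```text
clock: 3.58
tool_pos: [0.5242, 0.2883, 0.0449]
eef_rot: [0.704, -0.075, 0.074, -0.703]
contact_force: [-0.7, -0.4, -0.2]
opening: 1.002
```

Request:
{"name": "send_rows", "arguments": {"motion": [[[0,0,0,0,0,0,-1],[0,0,0,0,0,0,1],[0,0,0,0,0,0,1],[0,0,0,0,0,0,1],[0,0,0,0,0,0,1]]], "force": 30}}

```text
clock: 4.0
tool_pos: [0.5253, 0.289, 0.0472]
eef_rot: [-0.703, 0.074, -0.075, 0.703]
contact_force: [0.1, -0.8, -0.8]
opening: 0.722
```

Request:
{"name": "send_rows", "arguments": {"motion": [[[0,0,0,0,0,0,1],[0,0,0,0,0,0,1],[0,0,0,0,0,0,1],[0,0,0,0,0,0,1],[0,0,0,0,0,0,1]]]}}

```text
clock: 4.42
tool_pos: [0.5251, 0.2892, 0.0468]
eef_rot: [-0.703, 0.074, -0.074, 0.703]
contact_force: [-0.4, 0.6, 0.4]
opening: 0.445
```

Run:
```python
from h import *
plan((.5255,.2895,.045),np.deg2rad(78.2))
```

```text
t 4.42 pos [0.5251 0.2892 0.0468] open 0.445 F [-0.4  0.6  0.4] q [-0.48  0.95 -0.18  1.77  0.34  0.45  0.47]
turn units [-0.01 -0.06  0.  ] shift units (now axes) [0.01 0.09 0.02] (target axes) [0.01 0.09 0.02]
```

Request:
{"name": "send_rows", "arguments": {"motion": [[[0,0,0,0,0,0,1],[0,0,0,0,0,0,1],[0,0,0,0,-0.3,0,1],[0,0,0,0,-0.5,0,1],[0,0,0,0,-0.5,0,1]]], "force": 40}}

```text
clock: 4.83
tool_pos: [0.5242, 0.288, 0.073]
eef_rot: [0.704, -0.075, 0.074, -0.703]
contact_force: [1.1, 0.8, -3.2]
opening: 0.446
```

Request:
{"name": "send_rows", "arguments": {"motion": [[[0,0,0,0,-1,0,1],[0,0,0,0,-1,0,1],[0,0,0,0,-1,0,1],[0,0,0,0,-1,0,1],[0,0,0,0,-1,0,1]]]}}

```text
clock: 5.25
tool_pos: [0.5245, 0.2882, 0.1746]
eef_rot: [0.703, -0.075, 0.074, -0.703]
contact_force: [0.5, -0.3, -3.9]
opening: 0.445
```

Run:
```python
from h import *
plan((.5378,-.1815,.18),np.deg2rad(4.4))
```

```text
t 5.25 pos [0.5245 0.2882 0.1746] open 0.445 F [ 0.5 -0.3 -3.9] q [-0.43  0.76 -0.26  1.72  0.28  0.7   0.52]
turn units [1.000e-02 1.604e+01 0.000e+00] shift units (now axes) [  5.57  -0.26 -22.82] (target axes) [23.47 -0.27 -1.14]
```

Request:
{"name": "send_rows", "arguments": {"motion": [[[0,0.8,0,0.2,0,-0.8,1],[0,0.8,0,0.3,0,-0.85,1],[0,0.8,0,0.32,0,-0.84,1],[0,0.8,0,0.36,0,-0.82,1],[0,0.8,0,0.4,0,-0.8,1]]]}}

```text
clock: 5.67
tool_pos: [0.5271, 0.1992, 0.1734]
eef_rot: [-0.682, 0.187, -0.187, 0.682]
contact_force: [-0.4, -0.9, -3.8]
opening: 0.444
```

Request:
{"name": "send_rows", "arguments": {"motion": [[[0,0.8,0,0.46,0,-0.76,1],[0,0.8,0,0.5,0,-0.74,1],[0,0.8,0,0.55,0,-0.7,1],[0,0.8,0,0.6,0,-0.66,1],[0,0.8,0,0.65,0,-0.62,1]]]}}

```text
clock: 6.08
tool_pos: [0.5283, 0.1096, 0.1727]
eef_rot: [-0.643, 0.294, -0.294, 0.643]
contact_force: [0.3, 0.5, -4.4]
opening: 0.445
```

Request:
{"name": "send_rows", "arguments": {"motion": [[[0,0.8,0,0.68,0,-0.58,1],[0,0.8,0,0.72,0,-0.54,1],[0,0.8,0,0.75,0,-0.48,1],[0,0.8,0,0.78,0,-0.43,1],[0,0.8,0,0.8,0,-0.38,1]]]}}

```text
clock: 6.5
tool_pos: [0.53, 0.0204, 0.1727]
eef_rot: [-0.588, 0.393, -0.393, 0.588]
contact_force: [0.5, 0.3, -3.3]
opening: 0.446
```

Run:
```python
from h import *
plan((.5378,-.1815,.18),np.deg2rad(4.4))
```

```text
t 6.5 pos [0.53   0.0204 0.1727] open 0.446 F [ 0.5  0.3 -3.3] q [-0.1   0.68 -0.04  1.93  0.05  0.53  0.22]
turn units [-0.    3.96 -0.  ] shift units (now axes) [ 9.47 -0.37 -3.51] (target axes) [10.1  -0.36 -0.39]
```

Request:
{"name": "send_rows", "arguments": {"motion": [[[0,0.8,0,0.85,0,-0.35,1],[0,0.8,0,0.86,0,-0.3,1],[0,0.8,0,0.88,0,-0.24,1],[0,0.8,0,0.9,0,-0.17,1],[0,0.7,0,0.9,0,-0.1,1]]]}}

```text
clock: 6.92
tool_pos: [0.5311, -0.0709, 0.1727]
eef_rot: [-0.52, 0.479, -0.479, 0.52]
contact_force: [-0.2, 0.6, -3.7]
opening: 0.444
```

Request:
{"name": "send_rows", "arguments": {"motion": [[[0,0,0,0.9,0,0,1],[0,0,0,0.9,0,0,1],[0,0,0,0.9,0,0,1],[0,0,0,0.9,0,0,1],[0,0,0,0.9,0,0,1]]]}}

```text
clock: 7.33
tool_pos: [0.5389, -0.1605, 0.1726]
eef_rot: [-0.521, 0.478, -0.478, 0.521]
contact_force: [1.2, -0.8, -3.6]
opening: 0.445
```

Request:
{"name": "send_rows", "arguments": {"motion": [[[0,0,0,0.4,0,0,1],[0,0,0,0,0,0,1],[0,0,0,0,0,0,1],[0,0,0,0,0,0,1],[0,0,0,0,0,0,1]]]}}

```text
clock: 7.75
tool_pos: [0.5399, -0.1649, 0.1726]
eef_rot: [-0.522, 0.477, -0.477, 0.522]
contact_force: [-0.4, -0.2, -2.7]
opening: 0.441
```

Run:
```python
from h import *
plan((.5378,-.1815,.13),np.deg2rad(4.4))
from plant import imaging
import cv2
for n,(r0,r1,c0,c1) in {"side":(110,250,250,380),"top":(150,250,290,440)}.items():
    a=imaging.snapshot(n)["img"][r0:r1,c0:c1];cv2.imwrite(f"pics/{n}3.png",cv2.resize(a,None,fx=4,fy=4,interpolation=cv2.INTER_CUBIC)[:,:,::-1])
```

```text
t 7.75 pos [ 0.5399 -0.1649  0.1726] open 0.441 F [-0.4 -0.2 -2.7] q [ 0.22  0.72 -0.    1.83 -0.    0.59  0.31]
turn units [ 0.    0.16 -0.02] shift units (now axes) [ 0.82  2.13 -0.18] (target axes) [ 0.82  2.13 -0.17]
```

View pics/side3.png

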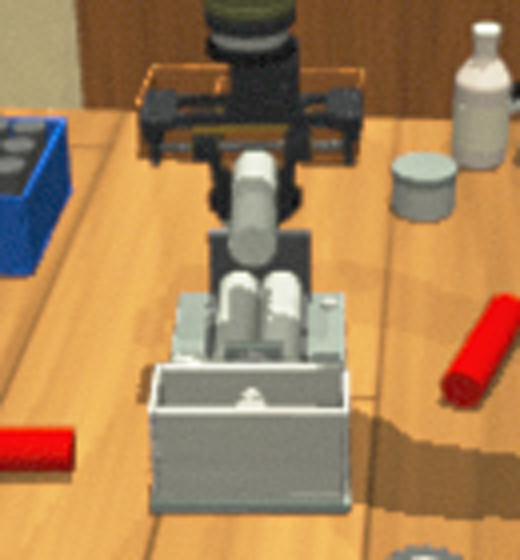

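View pics/top3.png

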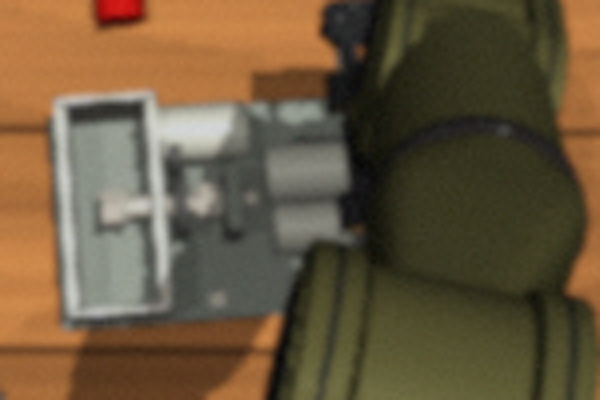

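The bar is held level above the cradle; its near end disc is at side px (312.8,170.3). I measure its offset from the TCP with that camera.

Run:
```python
from h import *
e=ray("side",(312.75,170.25),.1676);print("end by cam",e)
from plant import get_state
s=get_state();R=Ro.from_quat(s["eef_rot"]).as_matrix();p=s["tool_pos"]
print("expected",p-R[:,0]*.075, R[:,0],R[:,1])
```

```text
end by cam [ 0.53166898 -0.10416447  0.1676    ]
expected [ 0.53326614 -0.09065507  0.17276531] [ 8.96373140e-02 -9.95974144e-01 -8.10787793e-04] [-1.13845494e-04  8.03818781e-04 -9.99999670e-01]
```

Run:
```python
from h import *
from plant import imaging
import cv2
d=imaging.snapshot("side");pickle.dump(d,open("pics/side4.pkl","wb"));im=d["img"].copy()
r0,r1,c0,c1=135,185,290,335;f=12
a=cv2.resize(im[r0:r1,c0:c1],None,fx=f,fy=f,interpolation=cv2.INTER_CUBIC)[:,:,::-1].copy()
c=np.array([.5399,-.1649,.1676]);u=np.array([-.0896,.996,0]);v=np.array([.996,.0896,0]);z=np.array([0,0,1.])
for off,col in((0,(0,0,255)),(-.01,(0,255,0))):
  for sgn in(1,-1):
    P=np.array([c+u*(off+sgn*.075)+.02*(np.cos(t)*v+np.sin(t)*z) for t in np.linspace(0,6.28,40)])
    q=((proj("side",P)-[c0,r0]+.5)*f).astype(int);cv2.polylines(a,[q.reshape(-1,1,2)],True,col,1)
cv2.imwrite("pics/f1.png",a)
```

```text
(no output)
```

View pics/f1.png

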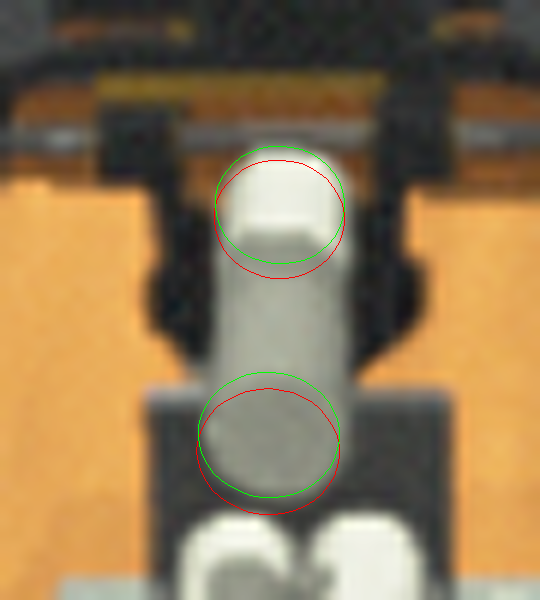

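Request:
{"name": "send_rows", "arguments": {"motion": [[[0,0.15,0,0.3,0.2,-0.07,1],[0,0,0,0.29,0.6,-0.06,1],[0,0,0,0,0.7,0,1],[0,0,0,0,0.7,0,1],[0,0,0,0,0.7,0,1]]]}}

```text
clock: 8.32
tool_pos: [0.5377, -0.1797, 0.1132]
eef_rot: [0.519, -0.481, 0.481, -0.518]
contact_force: [0.9, 0.2, -3.5]
opening: 0.441
```

Request:
{"name": "send_rows", "arguments": {"motion": [[[0,0,0,0,0.7,0,1],[0,0,0,0,0.4,0,1],[0,0,0,0,0.2,0,1],[0,0,0,0,0,0,1],[0,0,0,0,0,0,1]]]}}

```text
clock: 8.73
tool_pos: [0.5384, -0.179, 0.0887]
eef_rot: [-0.519, 0.481, -0.481, 0.519]
contact_force: [0.2, -0.6, -2.8]
opening: 0.447
```

Run:
```python
from h import *
plan((.5378,-.178,.0715),np.deg2rad(4.4))
from plant import imaging
import cv2
for n,(r0,r1,c0,c1) in {"side":(140,250,270,360),"top":(150,250,290,440)}.items():
    d=imaging.snapshot(n);a=d["img"][r0:r1,c0:c1];cv2.imwrite(f"pics/{n}5.png",cv2.resize(a,None,fx=5,fy=5,interpolation=cv2.INTER_CUBIC)[:,:,::-1])
```

```text
t 8.73 pos [ 0.5384 -0.179   0.0887] open 0.447 F [ 0.2 -0.6 -2.8] q [ 0.24  0.86 -0.    1.87  0.    0.42  0.31]
turn units [-0.   -0.01  0.  ] shift units (now axes) [-0.05  0.86 -0.03] (target axes) [-0.05  0.86 -0.03]
```

View pics/side5.png

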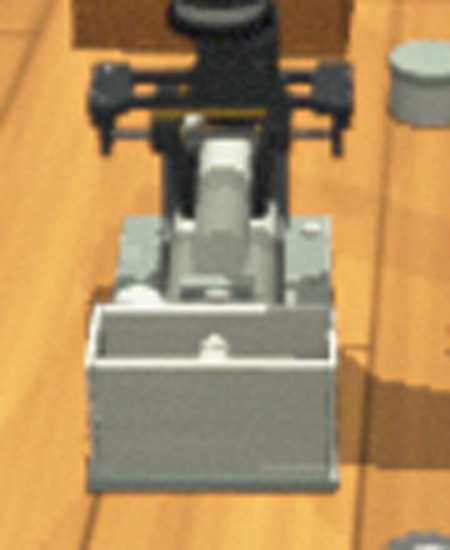

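View pics/top5.png

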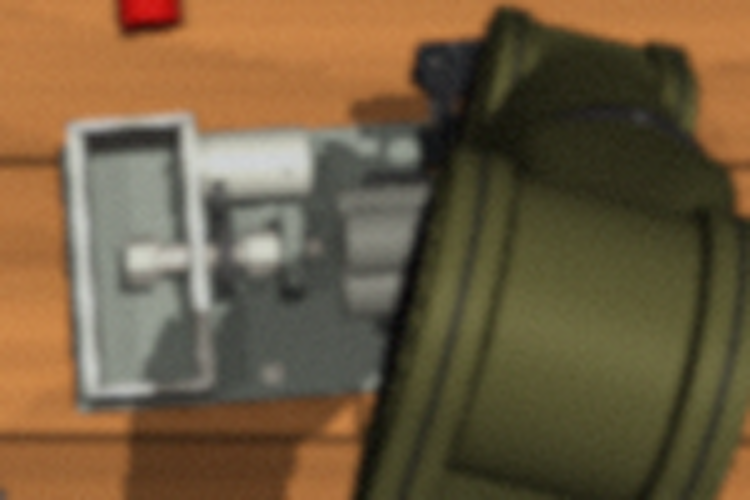

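Run:
```python
from h import *
from plant import imaging
import cv2
P=(.5378,-.1816,1.6485)
def W(l):
    l=np.array(l)/1000;c,s=np.cos(P[2]),np.sin(P[2]);return np.array([P[0]+c*l[0]-s*l[1],P[1]+s*l[0]+c*l[1],l[2]])
for n,(r0,r1,c0,c1) in {"side":(160,215,290,335),"top":(175,225,345,395)}.items():
    f=11
    d=imaging.snapshot(n);pickle.dump(d,open(f"pics/{n}6.pkl","wb"))
    a=cv2.resize(d["img"][r0:r1,c0:c1],None,fx=f,fy=f,interpolation=cv2.INTER_CUBIC)[:,:,::-1].astype(float)
    a=np.clip((a-20)*1.5,0,255).astype(np.uint8).copy()
    zc=83.7
    for cen,col in(((75,0,zc),(0,0,255)),((75,20,32),(255,0,0)),((75,-20,32),(255,0,0)),((86,0,66.5),(0,255,0))):
        rr=7 if cen[0]==86 else 20
        Q=np.array([W((cen[0],cen[1]+rr*np.cos(t),cen[2]+rr*np.sin(t))) for t in np.linspace(0,6.28,40)])
        q=((proj(n,Q)-[c0,r0]+.5)*f).astype(int);cv2.polylines(a,[q.reshape(-1,1,2)],True,col,1)
    cv2.imwrite(f"pics/{n}6.png",a)
```

```text
(no output)
```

View pics/side6.png

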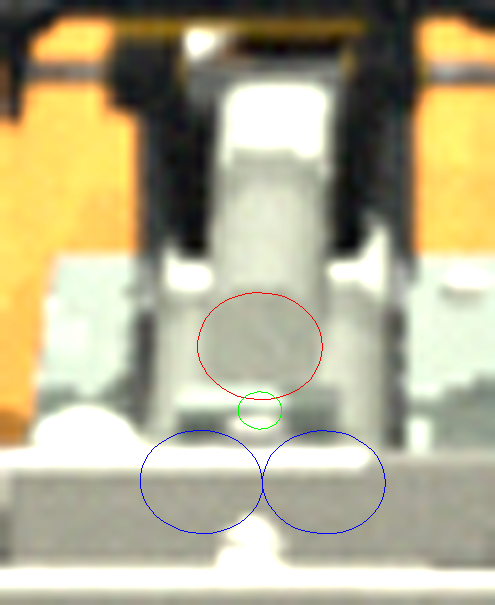

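View pics/top6.png

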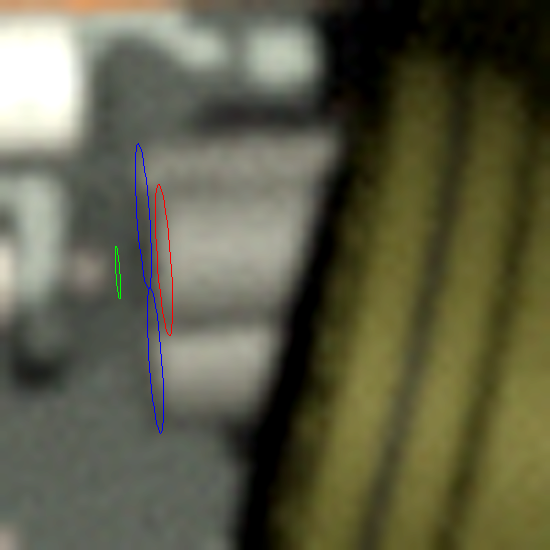

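Top: the held bar's end (crop x≈155) is about 12 mm from the nose tip (crop x≈103), and it is centred laterally on its predicted position. That fits, so I lower it.

Request:
{"name": "send_rows", "arguments": {"motion": [[[0,0,0,0,0.25,0,1],[0,0,0,0,0.2,0,1],[0,0,0,0,0.1,0,1],[0,0,0,0,0,0,1],[0,0,0,0,0,0,1]]]}}

```text
clock: 9.35
tool_pos: [0.5381, -0.1786, 0.0774]
eef_rot: [0.519, -0.481, 0.48, -0.519]
contact_force: [1.3, 0.7, -3.7]
opening: 0.442
```

Request:
{"name": "send_rows", "arguments": {"motion": [[[0,0,0,0,0.1,0,1],[0,0,0,0,0.05,0,1],[0,0,0,0,0,0,1],[0,0,0,0,0,0,1],[0,0,0,0,0,0,1]]]}}

```text
clock: 9.77
tool_pos: [0.5383, -0.1787, 0.0747]
eef_rot: [-0.519, 0.481, -0.481, 0.519]
contact_force: [-0.1, 0.6, -4.1]
opening: 0.444
```

Run:
```python
from h import *
plan((.5378,-.178,.0715),np.deg2rad(4.4))
```

```text
t 9.77 pos [ 0.5383 -0.1787  0.0747] open 0.444 F [-0.1  0.6 -4.1] q [ 0.24  0.88 -0.    1.87  0.    0.39  0.31]
turn units [-0.   -0.01 -0.  ] shift units (now axes) [-0.04  0.16 -0.02] (target axes) [-0.04  0.16 -0.02]
```

Request:
{"name": "send_rows", "arguments": {"motion": [[[0,0,0,0,0.08,0,1],[0,0,0,0,0.05,0,1],[0,0,0,0,0,0,1],[0,0,0,0,0,0,1],[0,0,0,0,0,0,1]]]}}

```text
clock: 10.18
tool_pos: [0.5383, -0.1787, 0.0721]
eef_rot: [-0.519, 0.481, -0.481, 0.519]
contact_force: [0.7, 0.5, -2.9]
opening: 0.444
```

Request:
{"name": "send_rows", "arguments": {"motion": [[[0,0,0,0,0.05,0,1],[0,0,0,0,0.04,0,1],[0,0,0,0,0,0,1],[0,0,0,0,0,0,1],[0,0,0,0,0,0,1]]]}}

```text
clock: 10.6
tool_pos: [0.5398, -0.1786, 0.0716]
eef_rot: [-0.518, 0.48, -0.482, 0.519]
contact_force: [1.2, 1.4, 6.6]
opening: 0.442
```

Contact was felt at z=0.0716 with the bar seated in the groove, so I release.

Request:
{"name": "send_rows", "arguments": {"motion": [[[0,0,0,0,0,0.05,1],[0,0,0,0,0,0,1],[0,0,0,0,0,0,1],[0,0,0,0,0,0,-0.2],[0,0,0,0,0,0,-0.5]]]}}

```text
clock: 11.02
tool_pos: [0.5392, -0.1787, 0.0704]
eef_rot: [0.519, -0.481, 0.481, -0.519]
contact_force: [-0.4, 0.2, -0.5]
opening: 0.572
```

Request:
{"name": "send_rows", "arguments": {"motion": [[[0,0,0,0,0,0,-1],[0,0,0,0,0,0,-1],[0,0,0,0,0,0,-1],[0,0,0,0,0,0,-1],[0,0,0,0,0,0,-1]]]}}

```text
clock: 11.43
tool_pos: [0.5392, -0.1786, 0.0702]
eef_rot: [0.519, -0.481, 0.481, -0.519]
contact_force: [-0.1, -0.9, 0.4]
opening: 0.951
```

Request:
{"name": "send_rows", "arguments": {"motion": [[[0,0,0,0,0,0,-1],[0,0,0,0,-0.3,0,-1],[0,0,0,0,-0.5,0,-1],[0,0,0,0,-0.8,0,-1],[0,0,0,0,-1,0,-1]]]}}

```text
clock: 11.85
tool_pos: [0.5387, -0.1784, 0.1229]
eef_rot: [0.519, -0.481, 0.48, -0.518]
contact_force: [0.2, 0.5, 0.3]
opening: 1.002
```

Run:
```python
from h import *
plan((.5226,.0129,.15),np.deg2rad(4.4))
from plant import imaging
import cv2
for n,(r0,r1,c0,c1) in {"side":(150,250,270,360),"top":(165,238,296,424)}.items():
    d=imaging.snapshot(n);a=d["img"][r0:r1,c0:c1];cv2.imwrite(f"pics/{n}7.png",cv2.resize(a,None,fx=6,fy=6,interpolation=cv2.INTER_CUBIC)[:,:,::-1])
```

```text
t 11.85 pos [ 0.5387 -0.1784  0.1229] open 1.002 F [0.2 0.5 0.3] q [ 0.24  0.8  -0.    1.85  0.    0.49  0.31]
turn units [ 0.02 -0.01 -0.01] shift units (now axes) [-9.6  -1.35 -0.08] (target axes) [-9.6  -1.36 -0.07]
```

View pics/side7.png

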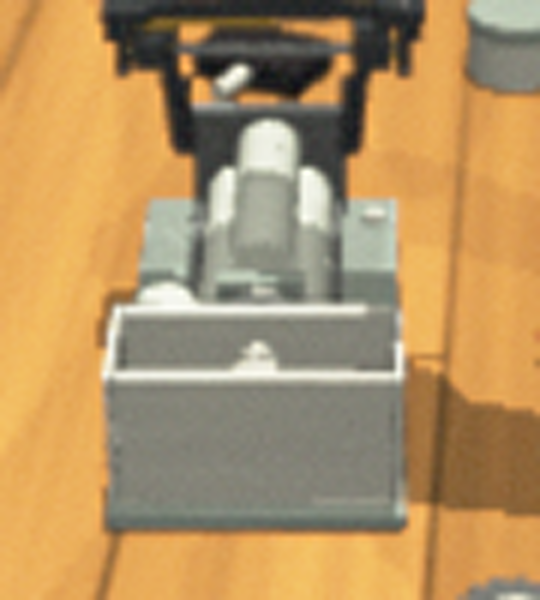

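View pics/top7.png

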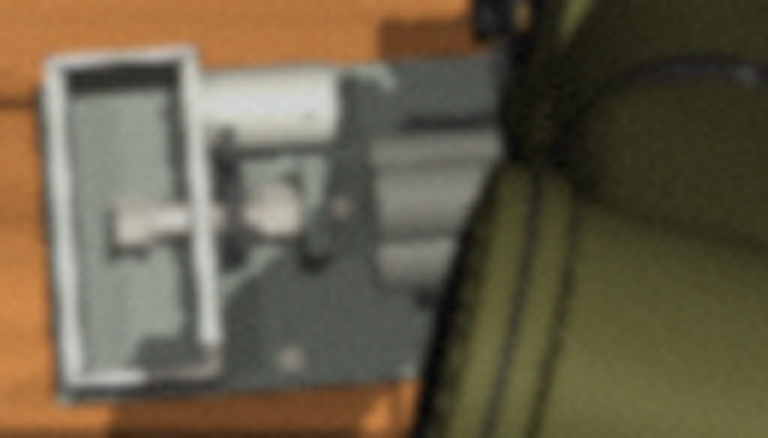

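The third bar sits in the groove, side crop (265,200), with its end clear of the nose in the top view (375 vs 350). Now to the pocket.

Request:
{"name": "send_rows", "arguments": {"motion": [[[0,0,0,0,-0.9,0,-1],[0,0,0,0,-0.8,0,-1],[0,0,0,-0.5,0,0,-1],[0,0,0,-0.9,0,0,-1],[0,0,0,-0.9,0,0,-1]]]}}

```text
clock: 12.37
tool_pos: [0.5354, -0.1321, 0.156]
eef_rot: [-0.518, 0.481, -0.481, 0.518]
contact_force: [0.8, 0.2, -0.1]
opening: 1.001
```

Request:
{"name": "send_rows", "arguments": {"motion": [[[0,0,0,-0.9,0,0,-1],[0,0,0,-0.9,0,0,-1],[0,0,0,-0.9,0,0,-1],[0,0,0,-0.9,0,0,-1],[0,0,0,-0.9,0,0,-1]]]}}

```text
clock: 12.78
tool_pos: [0.5282, -0.0412, 0.1556]
eef_rot: [0.519, -0.481, 0.48, -0.519]
contact_force: [1.3, 0.4, -0.4]
opening: 1.001
```

Request:
{"name": "send_rows", "arguments": {"motion": [[[0,0,0,-0.9,0,0,-1],[0,0,0,-0.8,0,0,-1],[0,0,0,-0.3,0,0,-1],[0,0,0,0,0,0,-1],[0,0,0,0,0,0,-1]]]}}

```text
clock: 13.2
tool_pos: [0.5257, -0.0034, 0.156]
eef_rot: [0.519, -0.481, 0.481, -0.518]
contact_force: [0.2, -0.4, 0.3]
opening: 0.999
```

Run:
```python
from h import *
plan((.5234,.0125,.0615),np.deg2rad(4.45))
from plant import imaging
import cv2
for n,(r0,r1,c0,c1) in {"side":(130,250,265,365),"top":(150,250,290,420)}.items():
    d=imaging.snapshot(n);a=d["img"][r0:r1,c0:c1];cv2.imwrite(f"pics/{n}8.png",cv2.resize(a,None,fx=5,fy=5,interpolation=cv2.INTER_CUBIC)[:,:,::-1])
```

```text
t 13.2 pos [ 0.5257 -0.0034  0.156 ] open 0.999 F [ 0.2 -0.4  0.3] q [-0.11  0.71  0.04  1.96 -0.06  0.47  0.06]
turn units [ 0.01 -0.02  0.01] shift units (now axes) [-0.8   4.72 -0.05] (target axes) [-0.8   4.72 -0.05]
```

View pics/side8.png

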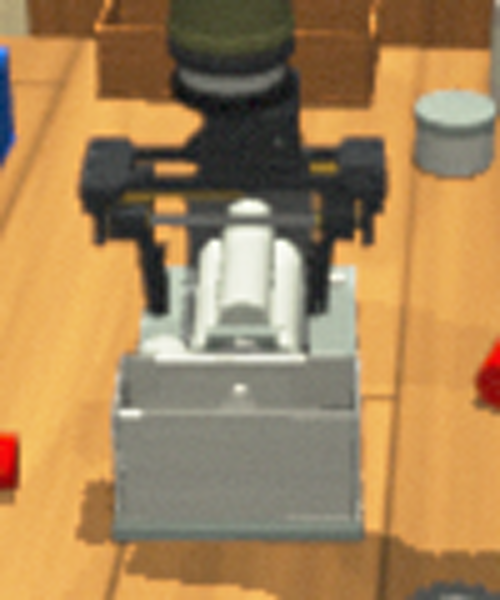

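View pics/top8.png

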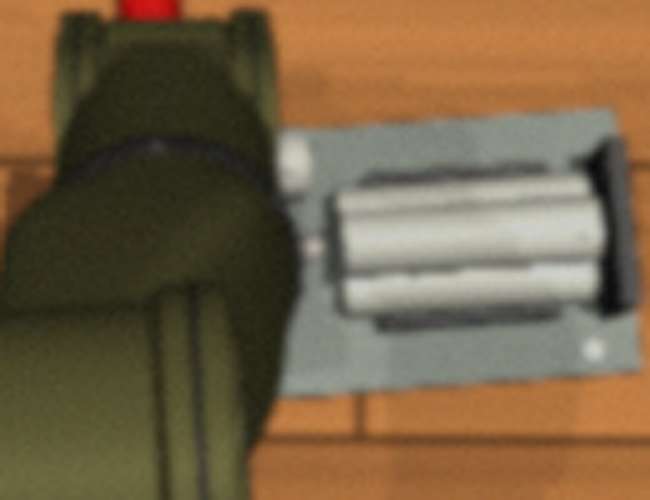

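The bar is saddled between nose and stop (top crop: nose end (322,245), bar 335–605, stop 610). Next I refine the bolt position directly from the first top image.

Run:
```python
from h import *
import cv2
d=D["top"];im=d["img"];r0,r1,c0,c1=190,215,308,330
h=cv2.cvtColor(im,cv2.COLOR_RGB2HSV)[r0:r1,c0:c1]; print(im[r0:r1,c0:c1].sum(2)[::1])
for p in[(317.5,202.5)]: print(ray("top",p,.0665),ray("top",p,.0785))
print(proj("top",np.array([.5234,.0125,.0785])))
```

```text
[[356 375 386 375 392 388 390 390 403 418 415 419 409 418 402 358 272 221
  277 419 526 493]
 [355 377 387 389 384 391 394 395 405 423 411 419 416 418 406 346 273 229
  271 419 526 504]
 [354 378 394 387 389 384 387 396 404 422 421 419 420 415 407 362 298 250
  288 428 533 523]
 [372 375 395 388 384 387 387 386 403 419 417 415 419 418 415 395 336 258
  286 422 539 534]
 [378 376 390 377 379 388 392 388 407 414 426 424 421 418 420 398 343 267
  275 409 529 537]
 [385 375 384 388 388 384 390 382 391 406 413 423 417 416 417 399 346 266
  270 380 510 552]
 [380 368 387 387 383 388 380 391 388 398 401 398 410 413 414 405 351 270
  260 369 489 540]
 [370 369 385 395 380 384 373 372 363 369 376 380 387 406 411 387 337 267
  256 357 491 540]
 [362 363 389 383 383 384 384 392 405 406 415 426 433 425 418 399 358 315
  313 371 472 533]
 [365 365 393 385 373 366 382 435 495 510 516 508 500 469 442 443 436 433
  420 424 479 527]
 [372 355 384 391 371 336 360 449 526 550 555 544 529 499 500 514 518 522
  506 469 483 534]
 [367 349 391 392 375 327 323 426 519 551 553 544 537 527 536 543 549 557
  5
[... 623 characters left out ...]
 355 391 417 411 364 285
  249 270 415 526]
 [464 381 382 382 391 374 364 357 353 370 391 395 400 417 420 416 381 333
  267 268 386 514]
 [474 375 375 393 393 389 382 390 387 412 412 416 417 421 413 423 404 346
  270 260 359 490]
 [480 382 372 398 395 385 388 393 392 402 416 423 417 416 421 417 410 355
  266 247 323 464]
 [479 377 374 388 395 395 394 387 390 402 416 427 416 422 423 421 405 346
  262 233 309 444]
 [470 369 368 395 397 399 383 394 388 407 421 425 423 422 420 417 399 351
  268 235 291 426]
 [467 364 357 391 393 394 394 389 388 404 420 422 424 424 414 417 398 343
  272 229 281 419]]
[0.52085508 0.01492371 0.0665    ] [0.5191644  0.01471034 0.0785    ]
[318.27265435 201.06331797]
```

Request:
{"name": "send_rows", "arguments": {"motion": [[[0,0,0,-0.4,0,-0.05,-1],[0,0,0,-0.42,0.3,0,-1],[0,0,0,0,0.4,0,-1],[0,0,0,0,0.3,0,-1],[0,0,0,0,0,0,-1]]]}}

```text
clock: 13.72
tool_pos: [0.5227, 0.0132, 0.1347]
eef_rot: [0.519, -0.481, 0.48, -0.518]
contact_force: [-0.8, 0.6, 0.4]
opening: 1.001
```

Run:
```python
from h import *
plan((.5234,.0130,.0615),np.deg2rad(4.45))
from plant import imaging
import cv2
for n,(r0,r1,c0,c1) in {"side":(130,250,265,365)}.items():
    d=imaging.snapshot(n);a=d["img"][r0:r1,c0:c1];cv2.imwrite(f"pics/{n}9.png",cv2.resize(a,None,fx=5,fy=5,interpolation=cv2.INTER_CUBIC)[:,:,::-1])
```

```text
t 13.72 pos [0.5227 0.0132 0.1347] open 1.001 F [-0.8  0.6  0.4] q [-0.14  0.74  0.04  1.98 -0.07  0.42  0.03]
turn units [ 0.04 -0.02  0.  ] shift units (now axes) [0.01 3.66 0.05] (target axes) [0.01 3.66 0.04]
```

View pics/side9.png

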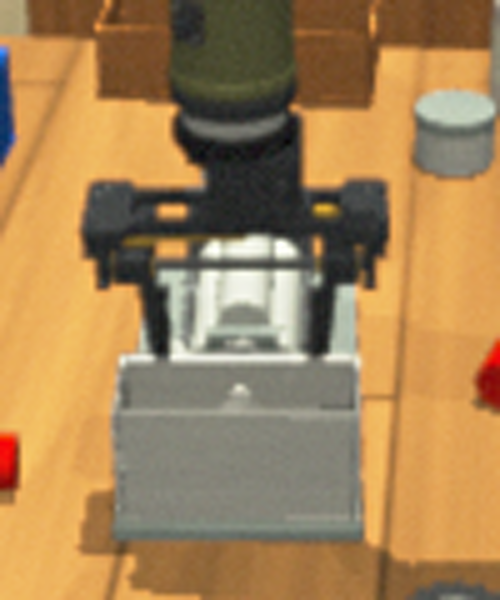

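Run:
```python
from h import *
for dy in(-.009,0,.009): print(proj("side",np.array([.5227,.0132+dy,.1207])))
```

```text
[312.05842036 199.01127828]
[311.74544877 200.50138968]
[311.42875137 202.00924026]
```

Request:
{"name": "send_rows", "arguments": {"motion": [[[0,0,0,0,0.3,0,-1],[0,0,0,0,0.4,0,-1],[0,0,0,0,0.4,0,-1],[0,0,0,0,0.4,0,-1],[0,0,0,0,0,0,-1]]]}}

```text
clock: 14.18
tool_pos: [0.5227, 0.0131, 0.1046]
eef_rot: [0.519, -0.481, 0.48, -0.518]
contact_force: [-0.1, -0.1, 0.2]
opening: 0.996
```

Run:
```python
from h import *
plan((.5234,.0130,.0615),np.deg2rad(4.45))
from plant import imaging
import cv2
for n,(r0,r1,c0,c1) in {"side":(150,240,270,360)}.items():
    d=imaging.snapshot(n);a=d["img"][r0:r1,c0:c1];cv2.imwrite(f"pics/{n}10.png",cv2.resize(a,None,fx=6,fy=6,interpolation=cv2.INTER_CUBIC)[:,:,::-1])
```

```text
t 14.18 pos [0.5227 0.0131 0.1046] open 0.996 F [-0.1 -0.1  0.2] q [-0.13  0.8   0.04  1.99 -0.07  0.35  0.04]
turn units [ 0.04 -0.02 -0.  ] shift units (now axes) [0.01 2.15 0.04] (target axes) [0.01 2.15 0.04]
```

View pics/side10.png

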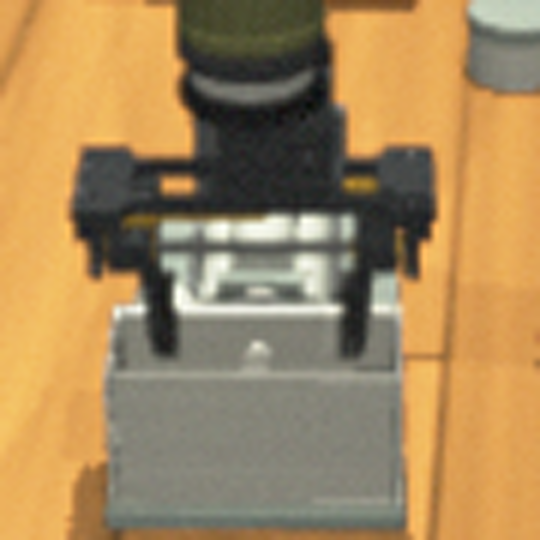

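Both fingertips, crop (163,353) and (352,353), are inside the pocket and symmetric about the bolt head at (258,353). Continuing down.

Request:
{"name": "send_rows", "arguments": {"motion": [[[0,0,0,0,0.4,0,-1],[0,0,0,0,0.5,0,-1],[0,0,0,0,0.5,0,-1],[0,0,0,0,0.4,0,-1],[0,0,0,0,0.3,0,-1]]]}}

```text
clock: 14.65
tool_pos: [0.5232, 0.0132, 0.0629]
eef_rot: [0.519, -0.481, 0.48, -0.518]
contact_force: [1.2, -1.2, 0.3]
opening: 1.001
```

Request:
{"name": "send_rows", "arguments": {"motion": [[[0,0,0,0,0,0,-1],[0,0,0,0,0,0,0],[0,0,0,0,0,0,0],[0,0,0,0,0,0,0],[0,0,0,0,0,0,0.2]]], "force": 40}}

```text
clock: 15.07
tool_pos: [0.524, 0.0132, 0.0647]
eef_rot: [-0.518, 0.48, -0.481, 0.519]
contact_force: [-0.7, 0.1, -0.1]
opening: 0.723
```

Request:
{"name": "send_rows", "arguments": {"motion": [[[0,0,0,0,0.12,0,0.2],[0,0,0,0,0,0,1],[0,0,0,0,0,0,1],[0,0,0,0,0,0,1],[0,0,0,0,0,0,1]]]}}

```text
clock: 15.48
tool_pos: [0.5237, 0.0131, 0.0619]
eef_rot: [-0.519, 0.481, -0.481, 0.519]
contact_force: [0.2, 0.3, -0.2]
opening: 0.346
```

Request:
{"name": "send_rows", "arguments": {"motion": [[[0,0,0,0,0,0,1],[0,0,0,0,0,0,1],[0,0,0,0,0,0,1],[0,0,0,0,0,0,1],[0,0,0,0,0,0,1]]]}}

```text
clock: 15.9
tool_pos: [0.5245, 0.0132, 0.062]
eef_rot: [-0.518, 0.48, -0.481, 0.519]
contact_force: [2.5, -0.2, -2.1]
opening: 0.285
```

Run:
```python
from h import *
plan((.5234,.0130,.0615),np.deg2rad(4.45))
```

```text
t 15.9 pos [0.5245 0.0132 0.062 ] open 0.285 F [ 2.5 -0.2 -2.1] q [-0.13  0.88  0.03  2.   -0.08  0.26  0.04]
turn units [-0.02 -0.02 -0.  ] shift units (now axes) [ 0.01  0.02 -0.05] (target axes) [ 0.01  0.02 -0.05]
```

The opening of 25 mm matches the flats, so the head is gripped. I follow the screw along clamp −x (tool +x) at about 4 mm/s.

Request:
{"name": "send_rows", "arguments": {"motion": [[[0,0,0,0.01,0,0.02,1],[0,0,0,0.015,0,0.02,1],[0,0,0,0.015,0,0,1],[0,0,0,0.015,0,0,1],[0,0,0,0.015,0,0,1]]]}}

```text
clock: 16.32
tool_pos: [0.5245, 0.0131, 0.0619]
eef_rot: [-0.519, 0.481, -0.48, 0.519]
contact_force: [2.2, 5.3, 0.5]
opening: 0.292
```

Request:
{"name": "send_rows", "arguments": {"motion": [[[0,0,0,0.015,0,0,1],[0,0,0,0.015,0,0,1],[0,0,0,0.015,0,0,1],[0,0,0,0.015,0,0,1],[0,0,0,0.015,0,0,1]]]}}

```text
clock: 16.73
tool_pos: [0.5245, 0.0131, 0.0619]
eef_rot: [-0.518, 0.481, -0.479, 0.52]
contact_force: [1.3, 8.0, 0.3]
opening: 0.288
```

Run:
```python
from h import *
from plant import get_state
plan((.5234,.0130,.0615),np.deg2rad(4.45));print(get_state()["moment"])
from plant import imaging
import cv2
for n,(r0,r1,c0,c1) in {"side":(150,240,270,360),"top":(165,238,324,424)}.items():
    d=imaging.snapshot(n);a=d["img"][r0:r1,c0:c1];cv2.imwrite(f"pics/{n}11.png",cv2.resize(a,None,fx=6,fy=6,interpolation=cv2.INTER_CUBIC)[:,:,::-1])
```

```text
t 16.73 pos [0.5245 0.0131 0.0619] open 0.288 F [1.3 8.  0.3] q [-0.12  0.88  0.02  2.   -0.07  0.26  0.04]
turn units [ 0.    0.01 -0.04] shift units (now axes) [-0.    0.02 -0.06] (target axes) [-0.    0.02 -0.06]
[ 1.47462388 -0.16435726 -0.01326112]
```

View pics/top11.png

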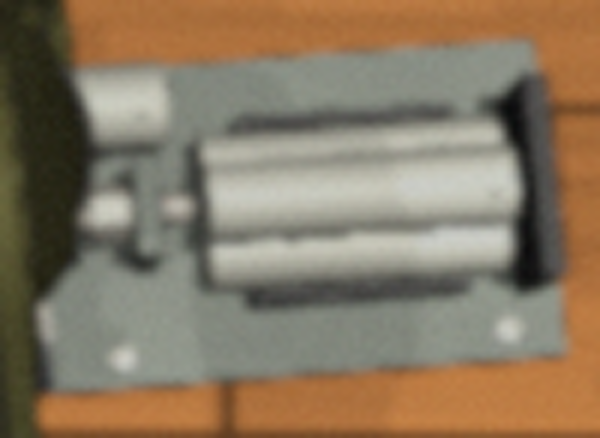

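View pics/side11.png

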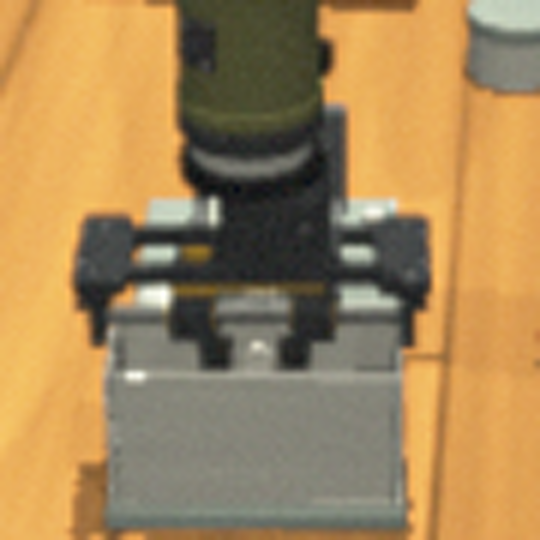

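Request:
{"name": "send_rows", "arguments": {"motion": [[[0,0,0,0,0,0,1],[0,0,0,0,0,0,1],[0,0,0,0,0,0,1],[0,0,0,0,0,0,1],[0,0,0,0,0,0,1]]]}}

```text
clock: 17.25
tool_pos: [0.5245, 0.0131, 0.0619]
eef_rot: [-0.518, 0.481, -0.479, 0.52]
contact_force: [0.9, 8.1, 0.4]
opening: 0.282
```

Run:
```python
from h import *
from plant import get_state
plan((.5234,.0130,.0615),np.deg2rad(4.45));print(get_state()["moment"])
from plant import imaging
import cv2
for n,(r0,r1,c0,c1) in {"top":(190,212,334,374),"side":(195,220,290,330)}.items():
    d=imaging.snapshot(n);a=d["img"][r0:r1,c0:c1];cv2.imwrite(f"pics/{n}12.png",cv2.resize(a,None,fx=16,fy=16,interpolation=cv2.INTER_CUBIC)[:,:,::-1])
    if n=="top":
      for f in("pics/top0.pkl","pics/top6.pkl"):
        print(f,pickle.load(open(f,"rb"))["img"][196:203,346:362].sum(2))
      print(d["img"][196:203,346:362].sum(2))
```

```text
t 17.25 pos [0.5245 0.0131 0.0619] open 0.282 F [0.9 8.1 0.4] q [-0.12  0.88  0.02  2.   -0.07  0.26  0.04]
turn units [-0.    0.01 -0.04] shift units (now axes) [ 0.    0.02 -0.06] (target axes) [ 0.    0.02 -0.06]
[ 1.39306468 -0.1660185  -0.02228759]
pics/top0.pkl [[304 369 399 376 349 343 362 365 350 302 254 294 418 495 520 517]
 [337 378 390 381 360 363 394 400 362 295 232 270 376 451 467 468]
 [376 378 401 388 385 425 478 474 399 302 233 246 326 385 407 391]
 [384 390 401 399 401 450 506 501 424 321 246 235 262 304 316 315]
 [375 376 405 401 387 419 471 460 410 349 282 240 245 287 289 290]
 [349 366 404 399 373 370 394 390 375 358 296 264 303 368 383 386]
 [321 359 410 395 371 329 349 372 375 358 301 274 358 450 482 491]]
pics/top6.pkl [[329 394 417 403 326 240 212 216 210 208 202 200 213 293 358 388]
 [361 394 423 390 319 250 242 237 222 212 200 182 207 295 363 391]
 [393 402 424 396 331 289 299 276 255 213 198 183 210 290 359 388]
 [404 416 415 385 326 293 320 315 264 215 203 190 206 269 349 373]
 [402 397 396 344 287 273 302 289 246 214 201 193 204 277 330 355]
 [365 361 351 292 237 232 247 245 221 207 199 192 200 261 317 322]
 [308 299 295 252 214 199 211 208 198 206 206 192 208 250 287 291]]
[[292 352 383 361 339 345 356 343 294 247 205 230 385 512 574 576]
 [318 352 382 369 348 354 399 404 377 343 271 247 365 503 578 594]
 [332 359 379 372 377 427 478 498 491 449 346 259 331 480 569 588]
 [352 361 372 376 391 450 514 533 523 472 374 266 309 448 540 567]
 [340 354 371 384 374 405 452 478 464 426 333 246 288 426 508 534]
 [321 351 383 373 359 349 359 374 360 317 257 214 265 398 472 494]
 [313 341 374 378 341 314 313 328 305 256 202 196 241 356 431 449]]
```

View pics/top12.png

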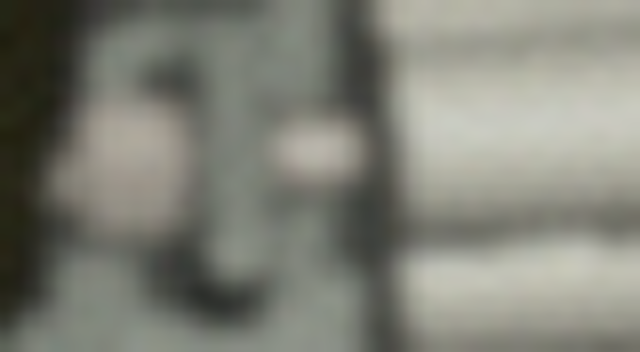

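View pics/side12.png

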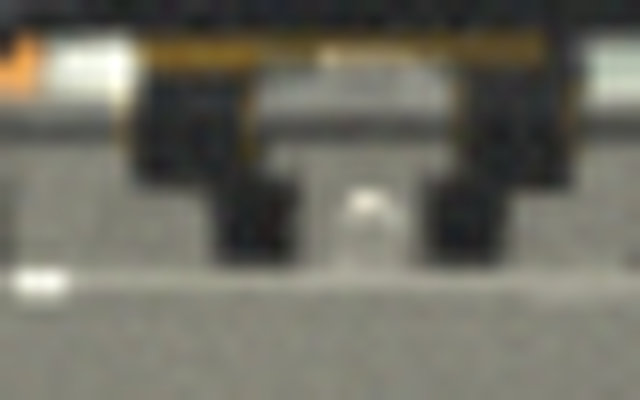

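The nose advanced about 5 mm (top right edge px 354→356), but the tool is not following and feels +8 N in y. I check whether it follows a larger step.

Request:
{"name": "send_rows", "arguments": {"motion": [[[0,0,0,0.03,0,0,1],[0,0,0,0.03,0,0,1],[0,0,0,0.03,0,0,1],[0,0,0,0.03,0,0,1],[0,0,0,0.03,0,0,1]]]}}

```text
clock: 17.77
tool_pos: [0.5245, 0.0129, 0.0619]
eef_rot: [-0.518, 0.481, -0.478, 0.521]
contact_force: [0.2, 14.5, 1.4]
opening: 0.285
```

Run:
```python
from h import *
from plant import get_state,imaging
plan((.5234,.0130,.0615),np.deg2rad(4.45));print(get_state()["moment"])
print(imaging.snapshot("top")["img"][198:201,346:366].sum(2))
for y in (-.005,.0132,.03): print(y,proj("side",np.array([.5245,y,.048])),proj("side",np.array([.5245,y,.112])))
```

```text
t 17.77 pos [0.5245 0.0129 0.0619] open 0.285 F [ 0.2 14.5  1.4] q [-0.12  0.88  0.02  2.   -0.07  0.26  0.04]
turn units [ 0.    0.04 -0.08] shift units (now axes) [-0.01  0.02 -0.06] (target axes) [-0.01  0.02 -0.06]
[ 2.72452354 -0.04016347 -0.0690222 ]
[[342 359 379 368 381 427 476 495 492 482 432 352 359 476 560 590 584 589
  595 591]
 [366 364 377 378 387 448 520 544 538 514 459 365 341 452 540 569 567 567
  564 558]
 [362 363 373 382 377 413 457 482 474 460 412 317 310 428 513 533 534 524
  535 526]]
-0.005 [312.21690068 215.9037112 ] [311.87217793 199.74497887]
0.0132 [311.60483022 219.02270597] [311.23947364 202.75556831]
0.03 [311.02709472 221.9667363 ] [310.64190208 205.59898609]
```

The tool is held elastically by the grip itself, so the head apparently isn't carrying the pads along. I take the push off, keep holding and watch.

Request:
{"name": "send_rows", "arguments": {"motion": [[[0,0,0,-0.05,0,0,1],[0,0,0,-0.05,0,0,1],[0,0,0,-0.05,0,0,1],[0,0,0,-0.05,0,0,1],[0,0,0,0,0,0,1]]]}}

```text
clock: 18.23
tool_pos: [0.5245, 0.0131, 0.0619]
eef_rot: [-0.519, 0.481, -0.48, 0.52]
contact_force: [1.9, 6.3, -0.7]
opening: 0.279
```

Run:
```python
from h import *
from plant import get_state,imaging
import cv2
plan((.5234,.0130,.0615),np.deg2rad(4.45));print(get_state()["moment"])
print(imaging.snapshot("top")["img"][198:201,346:366].sum(2))
for n,(r0,r1,c0,c1) in {"side":(170,220,285,335)}.items():
    d=imaging.snapshot(n);a=d["img"][r0:r1,c0:c1];cv2.imwrite(f"pics/{n}13.png",cv2.resize(a,None,fx=12,fy=12,interpolation=cv2.INTER_CUBIC)[:,:,::-1])
```

```text
t 18.23 pos [0.5245 0.0131 0.0619] open 0.279 F [ 1.9  6.3 -0.7] q [-0.13  0.88  0.02  2.   -0.07  0.26  0.04]
turn units [ 0.    0.   -0.02] shift units (now axes) [ 0.    0.02 -0.06] (target axes) [ 0.    0.02 -0.06]
[ 1.06308957 -0.21489071  0.03088748]
[[346 352 374 369 377 420 470 498 500 496 454 377 378 478 572 584 591 594
  582 582]
 [367 357 373 387 384 445 514 538 537 527 484 400 357 460 538 565 566 561
  565 559]
 [352 359 380 375 377 416 468 477 471 461 421 344 321 429 514 535 537 539
  530 529]]
```

View pics/side13.png

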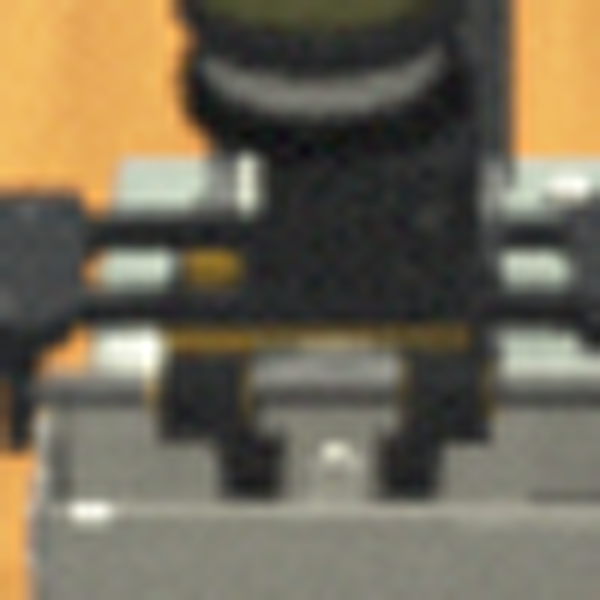

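Request:
{"name": "send_rows", "arguments": {"motion": [[[0,0,0,-0.06,0,0,1],[0,0,0,-0.05,0,0,1],[0,0,0,0,0,0,1],[0,0,0,0,0,0,1],[0,0,0,0,0,0,1]]]}}

```text
clock: 18.75
tool_pos: [0.5245, 0.0132, 0.0619]
eef_rot: [0.519, -0.481, 0.481, -0.519]
contact_force: [2.1, 1.1, -1.1]
opening: 0.288
```

Request:
{"name": "send_rows", "arguments": {"motion": [[[0,0,0,0,0,0,1],[0,0,0,0,0,0,1],[0,0,0,0,0,0,1],[0,0,0,0,0,0,1],[0,0,0,0,0,0,1]]]}}

```text
clock: 19.17
tool_pos: [0.5245, 0.0132, 0.0619]
eef_rot: [0.519, -0.481, 0.481, -0.519]
contact_force: [2.7, 0.3, -0.1]
opening: 0.286
```

Run:
```python
from h import *
from plant import get_state,imaging
import cv2
plan((.5234,.0130,.0615),np.deg2rad(4.45));print(get_state()["moment"])
d=imaging.snapshot("top");print(d["img"][198:201,346:366].sum(2))
a=d["img"][165:238,324:424];cv2.imwrite("pics/top14.png",cv2.resize(a,None,fx=7,fy=7,interpolation=cv2.INTER_CUBIC)[:,:,::-1])
```

```text
t 19.17 pos [0.5245 0.0132 0.0619] open 0.286 F [ 2.7  0.3 -0.1] q [-0.13  0.88  0.03  2.   -0.08  0.26  0.04]
turn units [-0.   -0.02  0.  ] shift units (now axes) [ 0.01  0.02 -0.06] (target axes) [ 0.01  0.02 -0.06]
[ 0.06890476 -0.33454655  0.00513301]
[[342 358 383 378 375 409 474 494 496 504 506 464 411 437 536 591 593 591
  587 589]
 [365 359 375 379 389 451 508 535 527 530 531 482 408 398 495 559 573 567
  567 564]
 [375 357 374 387 378 404 464 468 480 466 450 408 336 362 471 529 537 537
  534 532]]
```

View pics/top14.png

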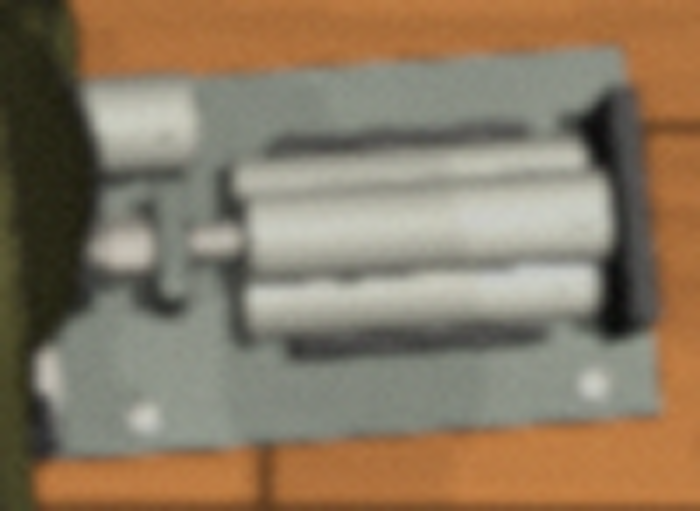

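The nose (crop 243,240) has reached the bar, which is starting to shift toward the stop (crop 615). Holding on.

Request:
{"name": "send_rows", "arguments": {"motion": [[[0,0,0,0,0,0,1],[0,0,0,0,0,0,1],[0,0,0,0,0,0,1],[0,0,0,0,0,0,1],[0,0,0,0,0,0,1]]]}}

```text
clock: 19.63
tool_pos: [0.5245, 0.0133, 0.0619]
eef_rot: [0.519, -0.481, 0.481, -0.519]
contact_force: [2.6, 0.3, 0.2]
opening: 0.288
```

Request:
{"name": "send_rows", "arguments": {"motion": [[[0,0,0,0,0,0,1],[0,0,0,0,0,0,1],[0,0,0,0,0,0,1],[0,0,0,0,0,0,1],[0,0,0,0,0,0,1]]]}}

```text
clock: 20.05
tool_pos: [0.5245, 0.0133, 0.0619]
eef_rot: [0.519, -0.481, 0.481, -0.519]
contact_force: [2.2, -0.4, 0.1]
opening: 0.288
```

Request:
{"name": "send_rows", "arguments": {"motion": [[[0,0,0,0,0,0,1],[0,0,0,0,0,0,1],[0,0,0,0,0,0,1],[0,0,0,0,0,0,1],[0,0,0,0,0,0,1]]]}}

```text
clock: 20.47
tool_pos: [0.5245, 0.0133, 0.0619]
eef_rot: [0.519, -0.481, 0.481, -0.519]
contact_force: [2.4, -1.7, -0.6]
opening: 0.282
```

Request:
{"name": "send_rows", "arguments": {"motion": [[[0,0,0,0,0,0,1],[0,0,0,0,0,0,1],[0,0,0,0,0,0,1],[0,0,0,0,0,0,1],[0,0,0,0,0,0,1]]]}}

```text
clock: 20.88
tool_pos: [0.5245, 0.0133, 0.0619]
eef_rot: [0.519, -0.481, 0.481, -0.519]
contact_force: [2.5, -3.3, 0.1]
opening: 0.29
```

```bash
cat > look.py <<'E'
import sys
from h import *
from plant import get_state,imaging
import cv2
k=sys.argv[1]
plan((.5234,.0130,.0615),np.deg2rad(4.45));print(get_state()["moment"])
d=imaging.snapshot("top");print(d["img"][199,346:366].sum(1),d["img"][195,395:420].sum(1))
a=d["img"][165:238,324:424];cv2.imwrite(f"pics/top{k}.png",cv2.resize(a,None,fx=7,fy=7,interpolation=cv2.INTER_CUBIC)[:,:,::-1])
a=imaging.snapshot("side")["img"][150:240,270:360];cv2.imwrite(f"pics/side{k}.png",cv2.resize(a,None,fx=6,fy=6,interpolation=cv2.INTER_CUBIC)[:,:,::-1])
E
python3 look.py 15
```

```text
t 20.88 pos [0.5245 0.0133 0.0619] open 0.29 F [ 2.5 -3.3  0.1] q [-0.13  0.88  0.03  2.   -0.08  0.26  0.04]
turn units [-0.   -0.02  0.  ] shift units (now axes) [ 0.01  0.02 -0.06] (target axes) [ 0.01  0.02 -0.06]
[-0.57040774 -0.48849795 -0.044483  ]
[384 366 378 373 378 450 501 524 535 528 527 522 496 452 398 445 536 572
 561 571] [591 598 602 603 598 602 601 603 599 600 594 602 597 601 598 602 575 463
 300 234 241 238 259 298 314]
```

View pics/top15.png

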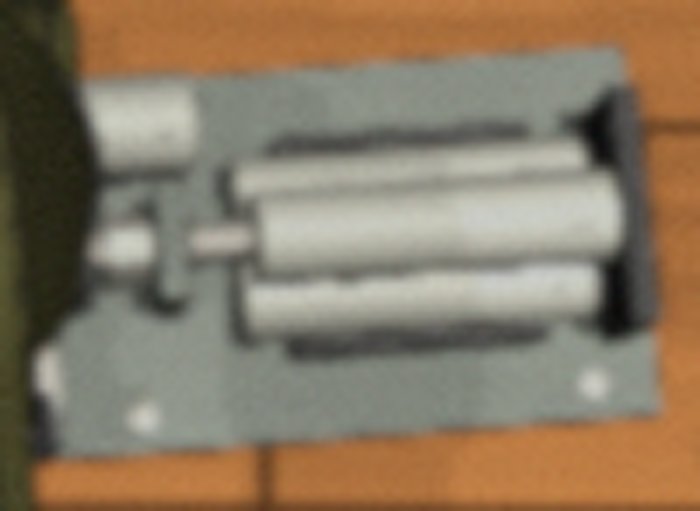

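View pics/side15.png

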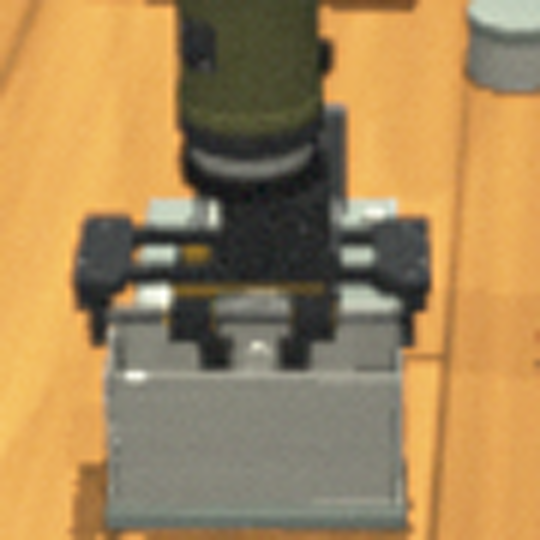

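The bar is nearly at the stop (end at crop 622, plate at 625). In the side view the bolt head is still at (258,350) between the fingers, so it has not left the pads. Holding until the runner stalls.

Request:
{"name": "send_rows", "arguments": {"motion": [[[0,0,0,0,0,0,1],[0,0,0,0,0,0,1],[0,0,0,0,0,0,1],[0,0,0,0,0,0,1],[0,0,0,0,0,0,1]]]}}

```text
clock: 21.4
tool_pos: [0.5245, 0.0134, 0.0619]
eef_rot: [0.519, -0.481, 0.481, -0.519]
contact_force: [3.6, -3.6, 0.3]
opening: 0.286
```

Request:
{"name": "send_rows", "arguments": {"motion": [[[0,0,0,0,0,0,1],[0,0,0,0,0,0,1],[0,0,0,0,0,0,1],[0,0,0,0,0,0,1],[0,0,0,0,0,0,1]]]}}

```text
clock: 21.82
tool_pos: [0.5245, 0.0134, 0.0619]
eef_rot: [-0.519, 0.481, -0.481, 0.519]
contact_force: [3.5, -3.0, 0.1]
opening: 0.289
```

Request:
{"name": "send_rows", "arguments": {"motion": [[[0,0,0,0,0,0,1],[0,0,0,0,0,0,1],[0,0,0,0,0,0,1],[0,0,0,0,0,0,1],[0,0,0,0,0,0,1]]]}}

```text
clock: 22.23
tool_pos: [0.5245, 0.0134, 0.0619]
eef_rot: [0.519, -0.481, 0.481, -0.519]
contact_force: [3.2, -3.7, 0.5]
opening: 0.287
```

Request:
{"name": "send_rows", "arguments": {"motion": [[[0,0,0,0,0,0,1],[0,0,0,0,0,0,1],[0,0,0,0,0,0,1],[0,0,0,0,0,0,1],[0,0,0,0,0,0,1]]]}}

```text
clock: 22.65
tool_pos: [0.5245, 0.0134, 0.0619]
eef_rot: [-0.519, 0.481, -0.481, 0.519]
contact_force: [3.5, -4.3, 0.9]
opening: 0.289
```

```bash
python3 look.py 16
```

```text
t 22.65 pos [0.5245 0.0134 0.0619] open 0.289 F [ 3.5 -4.3  0.9] q [-0.13  0.88  0.03  2.   -0.08  0.26  0.04]
turn units [-0.   -0.02  0.  ] shift units (now axes) [ 0.02  0.02 -0.06] (target axes) [ 0.02  0.02 -0.06]
[-0.78017561 -0.52441044  0.00238829]
[380 357 375 379 390 446 504 528 535 538 524 525 509 446 392 459 533 566
 567 568] [603 598 604 602 599 599 598 589 606 601 591 593 594 598 601 597 579 462
 304 229 235 245 260 295 318]
```

View pics/top16.png

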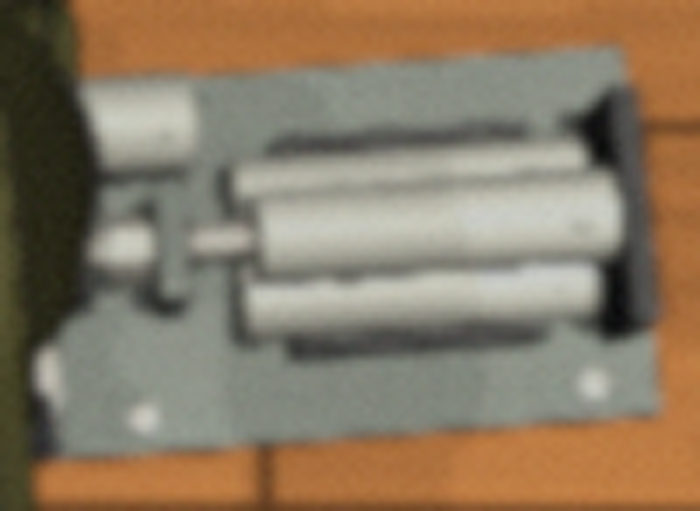

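View pics/side16.png

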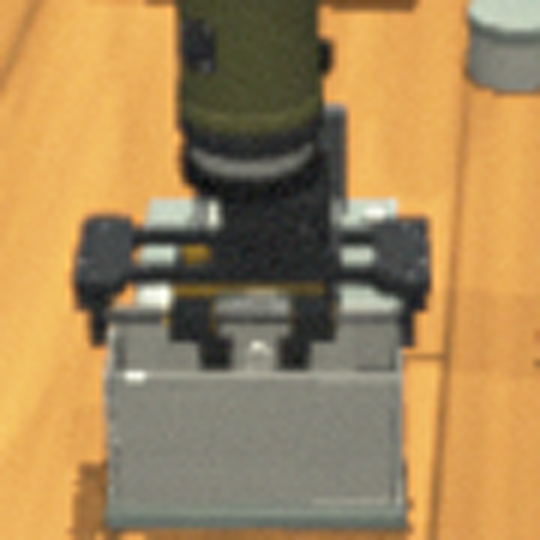

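Nothing has changed over the last 1.8 s: the nose touches the bar, the bar is against the stop and the runner has stalled. The grip is still on the head with 25 mm opening. Handing in.

```bash
python3 -c "
from plant import job;print(job.finish_job())"
```

```text
the job is handed in; nothing more can be done
None
```

I put the loose aluminium bar from the rest onto the two cradle bars and let go of it. Then I reached into the pocket from above and gripped the bolt head at 40 N. I held it until the screw had pushed the bar against the stop, and handed in at about 22.7 s while still gripping.

**Last checks**
- **Bar and nose:** the nose advanced about 5.5 px, roughly 15 mm, and touches the bar. The bar's far end is at the stop plate. The pictures at 20.9 s and 22.7 s show no further movement, so the runner looks stalled.
- **Grip:** the opening stayed at about 25 mm, against 24 mm across the flats. The wrist force was about 6 N, with a peak around 15 N.
- **Surroundings:** I saw no sign of touching the other objects or the red look-alikes. I did not take a full picture of the bench at the end.

**What disagreed**
- **Bar position:** the two cameras differed by 3–5 mm along the bar, so I relied on the top view for placing it.
- **Following the screw:** I expected the bolt head to move with the screw and tried to follow it, but the tool stayed in place and felt up to 14.5 N. I took that push off and held still. The head also did not visibly move in the side view.

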